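# Lock the locator beacon into the hull section

### The job

Take the orange locator beacon off its sloping rest, stand it upright on the blue set-down pad and let go of it there, then take it again from above by its black grip bar. Fit it into the bayonet socket of the white hull section: lugs into the slots at the yellow marks, push in against the spring, turn a quarter turn clockwise (seen from above), and ease off so that the spring seats it locked at the green marks; then let go. Do not let the beacon fall over, and leave everything else on the bench where it is.

Things in the scene. Friction and masses are not known exactly. Their poses are not given: they have to be found in the camera images.
- beacon_center (a point): Orange locator beacon, 112 mm long, about 0.25 kg; this point is on its axis half-way, 56 mm above its lower end, in the round orange body (52 mm in diameter, 31 to 84 mm above the lower end). z: its axis, from lug end to grip bar. At the start it lies in the rest, z leaning 45 degrees from vertical, bar end up, x in the upright plane of the lean, y level.
- beacon_bar (a point): Centre of the beacon's black grip bar, 98 mm above the lower end on the axis; axes as beacon_center. The bar is 48 mm long along y (in line with the lugs), 16 mm thick along x and 28 mm high, 84 to 112 mm above the lower end.
- beacon_foot (a point): Centre of the beacon's lower end; axes as beacon_center. Steel spigot 43 mm in diameter from here to 31 mm up, foot chamfered 4 mm to a flat face 37 mm in diameter. Two brass lugs stick out along +y and -y to 30.5 mm from the axis, 11 mm wide along x, 4 to 12 mm above the lower end.
- rest_seat (a point): Sloping blue rest, fixed: a rubber trough leaning 45 degrees towards its own +x, with a stop at the low end; base 150 x 70 x 6 mm. This point, 30 mm above the bench, is where the beacon's lower end rests. The trough lies under the beacon and is 45 mm wide, so fingers can pass down both sides of the orange body from above; its highest edge is about 95 mm up.
- pad_top (a point): Round blue set-down pad with a black rubber centre, 110 mm in diameter, 4 mm high, fixed to the bench; this point is the centre of its top face.
- socket (a point): Bayonet socket in a dark round collar (84 mm in diameter, rim 80 mm above the bench) on a white hull section (fixed, 140 mm in diameter, 44 mm high). This point: centre of the rim, z up. Bore 47 mm across. Two slots 18 mm wide, marked yellow, along +y and -y take the lugs: the beacon's y goes along the socket's y, either way round. Green marks: along +x and -x.
- socket_seat (a point): Where the centre of the beacon's lower end is when locked: 20 mm below the rim; axes as socket. With the lower end more than 25 mm below the rim (27 is good) the lugs are under the collar and turn 90 degrees clockwise seen from above, to a stop at about 95; the other way is blocked. Let up there, the spring raises the lugs into pockets 16 mm wide, 5 mm deep, along +x and -x.
- plunger (a joint): Travel in m of the red spring plate in the socket: 0 free (plate 14 mm below the rim), 0.015 fully pressed (29 mm below, hard stop), 0.006 with the beacon locked. It pushes up with 4 N when free, 0.5 N more per mm pressed.
- driver_grip (a point): Screwdriver with a green handle, about 170 mm, lying on the bench; point on its handle. Leave it.
- spanner_grip (a point): Steel spanner, about 170 mm, lying on the bench; point on its handle. Leave it.
- grease: Grease jar with a white cap, 52 mm in diameter, 85 mm high; origin under its centre. Leave it.
- blank_plug: White blanking plug, 54 mm in diameter, 34 mm high, no lugs; origin under its centre. Leave it.
Not all that is in view belongs to the job. Of the things like the part that bears pad_top, leave any that is red or turquoise; of the rest the larger one is meant.

How it is judged:
On the way, in this order (a step that is already met when the one before it is completed fails the run):
1. the beacon stands upright on the blue pad, let go (horizontal distance between beacon_foot and pad_top below 0.045 m and z of beacon_foot in the frame of pad_top below 0.005 m and angle between beacon_foot's own z axis and vertical below 0.1 rad and contact force between the fingers and beacon below 0.2 N), for 0.3 s.
2. the lugs have entered the slots and the beacon is pushed in against the spring (horizontal distance between beacon_foot and socket below 0.006 m and z of beacon_foot in the frame of socket below -0.0235 m and value of joint plunger above 0.009 m and angle between the y axis of beacon_foot and the y axis of socket, either way round below 0.4 rad).
3. still pushed in, it is turned a quarter turn (horizontal distance between beacon_foot and socket below 0.006 m and z of beacon_foot in the frame of socket below -0.022 m and value of joint plunger above 0.0075 m and angle between the y axis of beacon_foot and the x axis of socket, either way round below 0.16 rad).
At the end, for the whole second after the job is handed in: The beacon is locked in the socket: its lower end 17.5 to 22.5 mm below the rim (lugs up in their pockets, the spring plate pressed 3 to 9 mm), within 5 mm of the socket's axis, upright within 0.08 rad, lugs along the green marks within 0.14 rad, and at rest (horizontal distance between beacon_foot and socket below 0.005 m and z of beacon_foot in the frame of socket between -0.0225 and -0.0175 m and angle between the y axis of beacon_foot and the x axis of socket, either way round below 0.14 rad and angle between beacon_foot's own z axis and vertical below 0.08 rad and value of joint plunger between 0.003 and 0.009 m and linear speed of beacon below 0.01 m/s); the robot touches nothing.
It fails at once if the beacon falls over or is left lying flat (angle between beacon_foot's own z axis and vertical above 1.2 rad and contact force between the fingers and beacon below 0.1 N).
It fails at once if another loose thing on the bench is moved by more than 40 mm (distance of any of driver_grip, spanner_grip, grease, blank_plug from where it was at the start of the episode above 0.04 m).
It also fails if it takes over 72 s, if anything falls off the work surface, if the arm or the gripper's body presses on something with over 40 N, if the wrist force passes 120 N, or if a joint passes its speed limit or range.

### The arm

A 6-joint arm with a two-finger parallel gripper is mounted at the origin on the work surface. World frame = base frame: x ahead of the robot, y to its left, z up, the work surface at z = 0. Lengths are in m, angles in rad, forces in N, time in s.
With the tool pointing down it reaches from about 0.225 to 0.875 m from the base axis. Payload 3.4 kg.
Tool frame: the origin (TCP) lies between the finger pads; the fingertips stand 17 mm ahead of it and the grasp point (between the pads) lies 2 mm behind it; y points along the fingers, z is the direction in which the jaws open and shut, and the axes are right-handed (so a half turn about y gives the same grasp; the last joint's range is limited). The gripper opens to 85 mm and grips with 20 to 120 N. Pads are 22 mm wide; open, the fingers measure 114 mm over their backs; the gripper's body (76 mm by 85 mm) begins 54 mm behind the grasp point. The pads swing forward as they close: fully open they stand 13 mm farther back than shut.
Start: joints at [1.19, 0.276, 1.505, -0, 1.361, -0.121], TCP at [0.148, 0.556, 0.248] pointing down, gripper open.
Joint ranges: [-2.89, 2.89], [-0.75, 2.08], [0.22, 2.7], [-1.18, 4.32], [0.11, 2.71], [-2.7, 2.7]. Speed limits (rad/s): [2.57, 2.57, 3.14, 3.14, 3.14, 3.14].

### API

Orientations are given as a unit quaternion [w, x, y, z].
In Python, from rig import manip, get_image, camera_model, sign_off, spot_in, silhouettes, spot_point gives the robot as it stands.
- The arm moves only by the tool jog_arm, never from a script. Its argument "targets" is a list of rows, each a list of 3 entries, a list of its own where there are three numbers: the finger opening in m, from 0 to 0.0854, then the shift along the world's x, y, z in m, then the turn about the world's z in rad. In form: [[claw, [x, y, z], spin], ...]. A call has 1 to 10 rows; each row shifts and turns the commanded pose from where the row before left it; what a row does not reach is not made up. A row lasts 1/8 s, in which the tool goes at most 62.5 mm and 10.7 degrees, less where a joint would pass 70% of its speed; a pose out of reach is approached as far as the arm can. A call with a gripper value outside its range is refused whole. The fingers move at their own pace and stop on an object; "force" is the grip in N (left out, the last holds). Time passes only in rows, so rows that do not move let the fingers close. It gives the time, the measured TCP pose, the force and the opening at its end, in the units of the state.
- manip.get_state(): the state, without advancing time (a new reading comes with each control period).
- get_image(name): name is "side" or "top"; returns (picture, depth): 420x560x3 uint8, red, green, blue; 420x560 float32, m along the optical axis (not along the pixel's ray), 0 where there is no reading.
- camera_model(name): a dict with "mtx" (3x3 intrinsics, pixels), "distortion" ([k1, k2, p1, p2, k3] as OpenCV has them; the pictures are not rectified), "world_from_camera" (4x4, takes a point from camera to world coordinates). Camera axes: x right, y up, looking along -z (the intrinsics and any distortion apply to the point x, -y, -z); pixel columns grow to the right and rows downward; lengths in m; the calibration is good to about 2 mm. A picture is of the moment at which its call begins. camera_model takes no time and is no camera call.
- sign_off(): hands the job in, once; it reports no verdict.
Trained networks look in the newest picture that a camera, given by its name, has taken for a name from the list of things; names that differ only in an ending like _2 or _b are one class to them, and where a whole thing is asked for, a point or a joint stands for the part that bears it (a point fixed in the world has none). Each returns a list of dicts, best first, with "score" (0 to 1); they miss things now and then, are a little off and sometimes report something else, mostly with a low value. They report only what shows in the picture. A call takes as long as a camera call. They do not tell look-alikes from the thing itself.
- spot_in(name, camera): "position" ([column, row] in pixels, amid what is visible of it).
- silhouettes(name, camera): "mask" (420x560 bool, what is visible of it) and "position" ([column, row] in pixels, amid what is visible of it).
- spot_point(name, camera): "position" ([column, row] in pixels: a listed point, or the origin of a listed thing).
The state is a dict: "clock": time; "qpos": joint angles; "qd": joint speeds; "effort": joint torques, N m; "position": TCP position; "ee_rot": TCP orientation; "contact_force": force on the tool from outside, world axes, zero at the start; "moment": the same for the moment, N m; "width": finger opening in m.
Only numpy, scipy, OpenCV 4.12 (cv2) and the standard library are available. Lean on these libraries where they do the work, as an engineer would, in place of code of your own. Each camera call takes 0.05 s, during which the arm holds its last target.

## Working session

There is one attempt and no reset: what is moved stays moved. The work goes in short steps, Python scripts to look and compute and a tool call to move; the robot and the scene stay as the last step left them, time stands still between calls to the robot, and variables do not carry over. Pictures are saved under pics/ and viewed, and the job is handed in when it is done.

Besides the shell and the picture viewer there is one more tool, called after "Request:" as name(argument=value, ...) on one line, values as JSON. jog_arm: Moves the arm, as the interface text tells. Its arguments: {"type":"object","properties":{"targets":{"type":"array","items":{"type":"array"}},"force":{"type":"number"}},"required":["targets"]}

```bash
ls; mkdir -p pics
python3 - <<'E'
from rig import *
import cv2,numpy as np
for c in("side","top"):
    p,d=get_image(c); cv2.imwrite(f"pics/{c}0.png",p[:,:,::-1]); np.save(f"pics/{c}0.npy",d)
    m=camera_model(c); print(c,m)
s=manip.get_state(); print(s)
E
```

```text
pics
side {'mtx': array([[522.19301406,   0.        , 275.34705358],
       [  0.        , 522.19301406, 208.26839213],
       [  0.        ,   0.        ,   1.        ]]), 'distortion': array([0.02141291, 0.        , 0.        , 0.        , 0.        ]), 'world_from_camera': array([[ 0.99397321,  0.08582626, -0.06819909,  0.45612546],
       [-0.10932028,  0.72982762, -0.67483384, -1.02201934],
       [-0.00814489,  0.6782223 ,  0.73481166,  1.17478187],
       [ 0.        ,  0.        ,  0.        ,  1.        ]])}
top {'mtx': array([[507.12929095,   0.        , 274.78125254],
       [  0.        , 507.12929095, 210.24472055],
       [  0.        ,   0.        ,   1.        ]]), 'distortion': array([0.01671977, 0.        , 0.        , 0.        , 0.        ]), 'world_from_camera': array([[-0.02631471,  0.97652128, -0.21380767,  0.25097365],
       [-0.99965067, -0.02623277,  0.00322093, -0.0342255 ],
       [-0.00246346,  0.21381774,  0.97687046,  1.41525284],
       [ 0.        ,  0.        ,  0.        ,  1.        ]])}
{'clock': 0.1, 'qpos': array([ 1.19001204e+00,  2.76536603e-01,  1.50598904e+00,  2.38134283e-05,
        1.36071579e+00, -1.20963259e-01]), 'qd': array([ 0.00039708, -0.0024232 , -0.00269761, -0.00083161,  0.00133834,
        0.00015973]), 'effort': array([ 1.01369023e-03, -4.17703342e+01, -2.46401668e+01, -1.71952724e-04,
        5.90524025e-03,  3.07242360e-06]), 'position': array([0.14753487, 0.55529738, 0.2475304 ]), 'ee_rot': array([-0.70058523,  0.70171051, -0.09175684,  0.09145147]), 'contact_force': array([-0.14999382, -0.49882959, -0.87686632]), 'moment': array([ 0.00769489,  0.06362279, -0.03709969]), 'width': 0.08539535113774033}
```

View pics/side0.png

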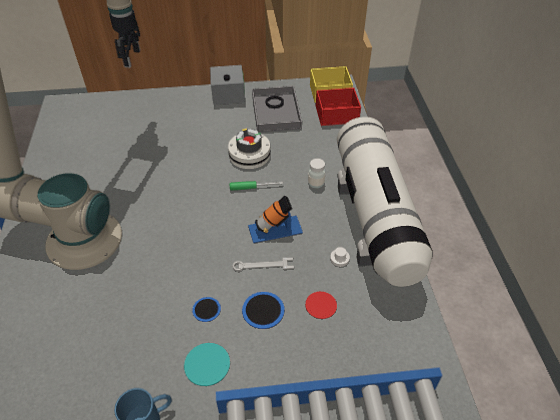

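View pics/top0.png

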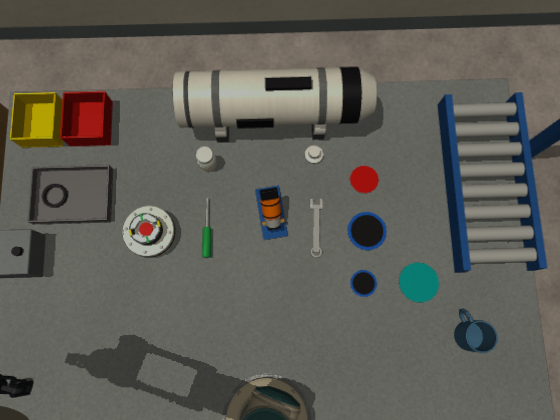

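The side view shows the larger black-and-blue pad at (263,310), the beacon in its rest at (273,216), and the socket/hull at (249,147). In the top view these are at (366,231), (271,210) and (148,230). The small pad (207,309) and the red and turquoise discs are decoys. Next I measure.

```bash
cat > h.py <<'E'
from rig import *
import cv2,numpy as np
def cm(c):
    m=camera_model(c);return m["mtx"],m["distortion"],m["world_from_camera"]
def ray(c,uv):
    K,D,T=cm(c); n=cv2.undistortPoints(np.array([[uv]],float),K,D)[0,0]
    r=T[:3,:3]@np.array([n[0],-n[1],-1.]);return T[:3,3],r
def at_z(c,uv,z):
    o,r=ray(c,uv);return o+r*(z-o[2])/r[2]
def tri(uv1,uv2):
    o1,r1=ray("side",uv1);o2,r2=ray("top",uv2)
    A=np.stack([r1,-r2],1);s=np.linalg.lstsq(A,o2-o1,rcond=None)[0]
    a=o1+s[0]*r1;b=o2+s[1]*r2;return (a+b)/2,np.linalg.norm(a-b)
def cloud(c,d,mask=None):
    K,D,T=cm(c); ok=d>0
    if mask is not None: ok&=mask
    v,u=np.nonzero(ok); n=cv2.undistortPoints(np.stack([u,v],1).astype(float)[:,None],K,D)[:,0]
    z=d[v,u]; P=np.stack([n[:,0]*z,-n[:,1]*z,-z],1)
    return P@T[:3,:3].T+T[:3,3],(v,u)
def proj(c,P):
    K,D,T=cm(c);P=np.atleast_2d(P);q=(P-T[:3,3])@T[:3,:3];q=q*[1,-1,-1]
    return cv2.projectPoints(q,np.zeros(3),np.zeros(3),K,D)[0][:,0]
E
python3 - <<'E'
from h import *
R={}
for c in("side","top"):
    get_image(c)
    for n in["beacon_center","beacon_bar","beacon_foot","rest_seat","pad_top","socket","socket_seat"]:
        r=spot_point(n,c); R[n,c]=r
        print(c,n,[(np.round(x["position"],1).tolist(),round(x["score"],2)) for x in r[:5]])
for n in["beacon_center","beacon_bar","beacon_foot","rest_seat","socket"]:
    try:print(n,tri(R[n,"side"][0]["position"],R[n,"top"][0]["position"]))
    except Exception as e:print(n,e)
print(manip.get_state()["clock"])
E
```

```text
side beacon_center [([274.3, 213.2], 0.57)]
side beacon_bar [([283.9, 206.5], 0.57)]
side beacon_foot [([258.1, 223.7], 0.67), ([339.2, 257.9], 0.61)]
side rest_seat [([260.7, 226.2], 0.72), ([260.2, 226.2], 0.59)]
side pad_top [([264.2, 308.8], 0.97), ([204.7, 366.3], 0.92), ([323.3, 302.0], 0.69), ([205.9, 306.5], 0.68), ([313.8, 181.2], 0.61)]
side socket [([247.4, 136.3], 0.59)]
side socket_seat [([249.9, 144.2], 0.87)]
top beacon_center [([268.1, 207.9], 0.82), ([309.3, 151.4], 0.59)]
top beacon_bar [([267.3, 196.2], 0.73)]
top beacon_foot [([273.9, 224.5], 0.56)]
top rest_seat []
top pad_top [([360.2, 281.0], 0.95), ([421.0, 283.6], 0.93), ([367.2, 229.6], 0.83), ([367.7, 180.0], 0.57)]
top socket [([145.5, 228.6], 0.8), ([269.2, 208.3], 0.59), ([205.2, 237.7], 0.49)]
top socket_seat [([147.2, 227.3], 0.86)]
beacon_center (array([ 0.55397751, -0.02058976,  0.06381623]), np.float64(0.00034053844298729917))
beacon_bar (array([ 0.58147413, -0.01938181,  0.08714756]), np.float64(0.0010000411663775427))
beacon_foot (array([ 0.50827013, -0.03574839,  0.04290526]), np.float64(0.005917263513576276))
rest_seat list index out of range
socket (array([0.50165014, 0.3070572 , 0.08429247]), np.float64(0.0003257890324090879))
0.9
```

Run:
```python
import cv2
a=cv2.imread("pics/side0.png");b=cv2.imread("pics/top0.png")
cv2.imwrite("pics/c1.png",cv2.hconcat([cv2.resize(a[115:255,200:320],(400,466),interpolation=3),cv2.resize(b[170:270,240:330],(400,466),interpolation=3)]))
cv2.imwrite("pics/c2.png",cv2.hconcat([cv2.resize(a[120:175,220:280],(400,366),interpolation=3),cv2.resize(b[200:262,118:180],(400,366),interpolation=3)]))
```

```text
(no output)
```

View pics/c1.png

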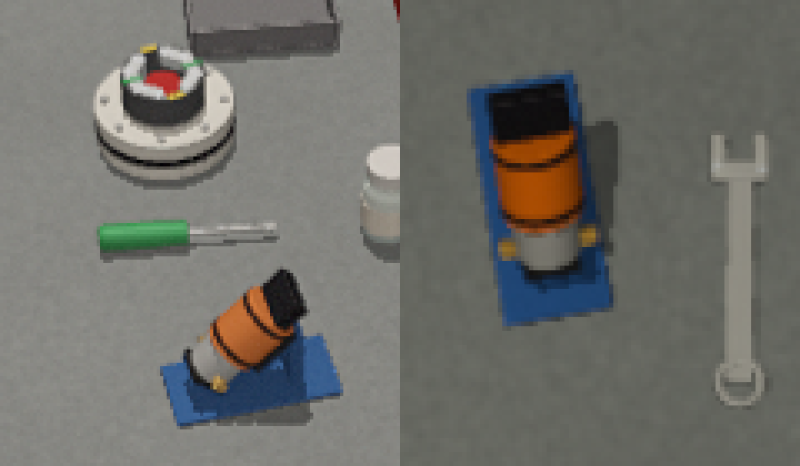

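View pics/c2.png

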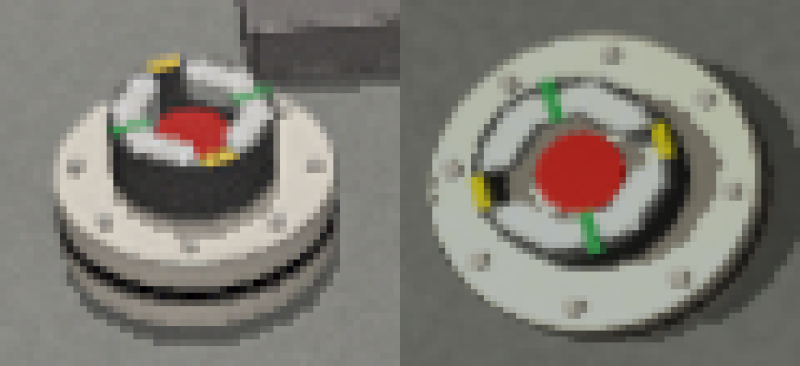

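Crops show the beacon with its bar towards +x, and the yellow slot marks and green marks on the collar. I fit them from depth and colour.

Run:
```python
from h import *
def hsv(c): return cv2.cvtColor(cv2.imread(f"pics/{c}0.png"),cv2.COLOR_BGR2HSV)
for c in("side","top"):
    H=hsv(c); d=np.load(f"pics/{c}0.npy"); h,s,v=H[...,0].astype(int),H[...,1].astype(int),H[...,2].astype(int)
    box=lambda u0,u1,v0,v1:(lambda m:(m.__setitem__((slice(v0,v1),slice(u0,u1)),True),m)[1])(np.zeros(h.shape,bool))
    B=box(240,310,190,250) if c=="side" else box(245,300,175,250)
    P,_=cloud(c,d,B&(h>100)&(h<125)&(s>120)); 
    P=P[P[:,2]<0.015]; 
    r=cv2.minAreaRect((P[:,:2]*1000).astype(np.float32)); print(c,"rest base",r,"z",np.median(P[:,2]))
    P,_=cloud(c,d,B&(h>4)&(h<16)&(s>150)&(v>60)); print(c,"orange",P.mean(0),len(P))
    ctr=P.mean(0);w,V=np.linalg.eigh(np.cov((P-ctr).T));print("  pc",V[:,2],np.degrees(np.arctan2(V[1,2],V[0,2])),np.sqrt(w))
    # fit cylinder r=26
    from scipy.optimize import least_squares
    def f(p):
        a=np.array([np.cos(p[3])*np.sin(p[2]),np.sin(p[3])*np.sin(p[2]),np.cos(p[2])])
        o=ctr+p[0]*np.array([-np.sin(p[3]),np.cos(p[3]),0])+p[1]*np.cross(a,[-np.sin(p[3]),np.cos(p[3]),0])
        q=P-o; q=q-np.outer(q@a,a); return np.linalg.norm(q,axis=1)-0.026
    r=least_squares(f,[0,0.0,.78,0.1],loss="soft_l1",f_scale=.001);p=r.x
    a=np.array([np.cos(p[3])*np.sin(p[2]),np.sin(p[3])*np.sin(p[2]),np.cos(p[2])]);o=ctr+p[0]*np.array([-np.sin(p[3]),np.cos(p[3]),0])+p[1]*np.cross(a,[-np.sin(p[3]),np.cos(p[3]),0])
    t=(P-o)@a; print("  cyl lean,yaw deg",np.degrees(p[2:]),"mid",o+a*(t.min()+t.max())/2,"len",t.max()-t.min(),"rms",np.sqrt(np.mean(f(p)**2)))
    # pad
    B=box(235,290,290,330) if c=="side" else box(343,390,208,255)
    m=B&(h>100)&(h<125)&(s>120); mm=m.astype(np.uint8); cs=cv2.findContours(mm,0,1)[0]; cc=max(cs,key=len)[:,0].astype(float)
    W=np.array([at_z(c,x,0.004)[:2] for x in cc]); (x,y),r=cv2.minEnclosingCircle((W*1000).astype(np.float32)); print(c,"pad",x,y,r, W.min(0)/2+W.max(0)/2)
    P,_=cloud(c,d,m);print("  pad depth",P.mean(0), np.median(P[:,2]))
    # socket
    B=box(225,275,125,160) if c=="side" else box(125,175,208,255)
    for n,mk in (("yel",(h>22)&(h<34)&(s>120)),("grn",(h>45)&(h<80)&(s>100)),("red",((h<5)|(h>174))&(s>150))):
        m=B&mk
        k,lab,st,ce=cv2.connectedComponentsWithStats(m.astype(np.uint8))
        for i in range(1,k):
            if st[i,4]>2:
                P,_=cloud(c,d,lab==i); print(c,n,st[i,4],ce[i].round(1),"depth",np.median(P,0).round(4),"z80",at_z(c,ce[i],.08 if n!="red" else .066).round(4))
    P,_=cloud(c,d,B); Q=P[abs(P[:,2]-.08)<.006]; print(c,"rim depth pts",len(Q),np.median(Q[:,2]),cv2.minEnclosingCircle((Q[:,:2]*1000).astype(np.float32)))
```

```text
side rest base ((554.8272094726562, -29.595504760742188), (148.6267852783203, 73.53052520751953), 7.926739692687988) z 0.005074196817822174
side orange [ 0.55114057 -0.04019746  0.08280581] 302
  pc [-0.61971849 -0.33794834 -0.70833602] -151.39523555448866 [0.00709582 0.01435843 0.01603208]
  cyl lean,yaw deg [47.75494008  6.60382049] mid [ 0.55835585 -0.02615561  0.07053337] len 0.06199287372673537 rms 0.003767152031067597
side pad 493.2323913574219 -296.38720703125 54.928672790527344 [ 0.49326675 -0.29700571]
  pad depth [ 0.4938067  -0.30038248  0.00294088] 0.0029922905686161627
side yel 7 [244.3 129.4] depth [0.4935 0.3508 0.0785] z80 [0.4943 0.349  0.08  ]
side yel 7 [252.6 143.6] depth [0.517  0.2745 0.0796] z80 [0.5159 0.2739 0.08  ]
side grn 4 [237.  139.2] depth [0.4672 0.3009 0.0799] z80 [0.4673 0.3015 0.08  ]
side red 45 [248.8 138.5] depth [0.507  0.3191 0.0645] z80 [0.5063 0.3174 0.066 ]
side rim depth pts 221 0.07803164171104338 ((504.4075927734375, 311.0873718261719), 44.43429946899414)
top rest base ((555.5762939453125, -27.852481842041016), (149.5089569091797, 68.888
[... 313 characters left out ...]
1787 rms 0.004173306830688711
top pad 494.33489990234375 -296.2220764160156 54.592166900634766 [ 0.49482278 -0.29607929]
  pad depth [ 0.49375961 -0.29496697  0.00301025] 0.0030717840216655246
top yel 20 [158.6 223.3] depth [0.5164 0.2746 0.0772] z80 [0.5158 0.2736 0.08  ]
top yel 17 [130.2 232.3] depth [0.4945 0.3492 0.0771] z80 [0.4934 0.3485 0.08  ]
top grn 12 [140.9 216.8] depth [0.534  0.3213 0.0789] z80 [0.535  0.3213 0.08  ]
top grn 15 [147.3 239.3] depth [0.4717 0.3035 0.0785] z80 [0.4731 0.3026 0.08  ]
top red 141 [145.5 228.7] depth [0.5045 0.3131 0.0643] z80 [0.5047 0.3118 0.066 ]
top rim depth pts 446 0.07877323215592236 ((504.3949890136719, 312.1620788574219), 42.34853744506836)
```

Run:
```python
from h import *
from scipy.spatial.transform import Rotation as R
s=manip.get_state();q=s["ee_rot"];M=R.from_quat(np.r_[q[1:],q[0]]).as_matrix();print(M.round(3))
z=M[:,2];print("jaw yaw",np.arctan2(z[1],z[0]),"q1-q6",s["qpos"][0]-s["qpos"][5],"q1+q6",s["qpos"][0]+s["qpos"][5])
```

```text
[[ 0.966  0.     0.257]
 [-0.257  0.     0.966]
 [ 0.    -1.     0.   ]]
jaw yaw 1.3110228108734876 q1-q6 1.311025309796604 q1+q6 1.068994508864759
```

Request:
jog_arm(targets=[[0.085,[0.034,-0.047,0],0.04],[0.085,[0.034,-0.047,0],0.04],[0.085,[0.034,-0.047,0],0.04],[0.085,[0.034,-0.047,0],0.04],[0.085,[0.034,-0.047,0],0.04],[0.085,[0.034,-0.047,0],0.04],[0.085,[0.034,-0.047,0],0.04],[0.085,[0.034,-0.047,0],0.04],[0.085,[0.034,-0.047,0],0.04],[0.085,[0.034,-0.047,0],0.04]], force=20)

```text
clock: 2.15
position: [0.4887, 0.084, 0.2486]
ee_rot: [0.705, -0.705, -0.05, 0.05]
contact_force: [1.3, 0.1, -0.4]
width: 0.0848
```

Request:
jog_arm(targets=[[0.085,[0.026,-0.0365,-0.01],0],[0.085,[0.026,-0.0365,-0.02],0],[0.085,[0.025,-0.0365,-0.03],0],[0.085,[0,0,-0.04],0],[0.085,[0,0,-0.03],0],[0.085,[0,0,0],0]])

```text
clock: 2.9
position: [0.5629, -0.0237, 0.1161]
ee_rot: [0.706, -0.705, -0.047, 0.051]
contact_force: [-0.1, 1.4, 0.5]
width: 0.085
```

```bash
cat > look.py <<'E'
import sys
from h import *
n,u,v,uu,vv=sys.argv[1],*map(int,sys.argv[2:6])
s=manip.get_state();print(s["clock"],s["position"].round(4),s["qpos"].round(3),s["contact_force"].round(2),s["width"])
o=[]
for c,(a,b) in(("side",(u,v)),("top",(uu,vv))):
    p,d=get_image(c);cv2.imwrite(f"pics/{n}_{c}.png",p[:,:,::-1]);np.save(f"pics/{n}_{c}.npy",d)
    q=p[max(b-50,0):b+50,max(a-40,0):a+40,::-1];o.append(cv2.resize(q,(400,500),interpolation=3))
cv2.imwrite(f"pics/{n}.png",cv2.hconcat(o))
E
python3 look.py g1 273 205 271 210
```

```text
2.9 [ 0.5629 -0.0237  0.1161] [-0.166  0.366  1.723  0.     1.058 -1.876] [-0.09  1.35  0.46] 0.08495200634119959
```

View pics/g1.png

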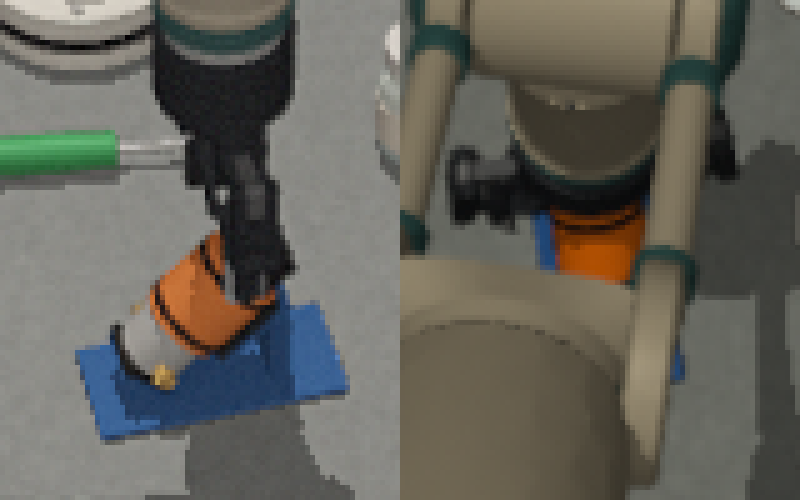

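Fingers straddle the orange body (side crop ~(250,270)). Now I descend and close.

Request:
jog_arm(targets=[[0.085,[0.0015,-0.001,-0.02],0],[0.085,[0,0,-0.025],0],[0.085,[0,0,0],0],[0.045,[0,0,0],0],[0.045,[0,0,0],0],[0.045,[0,0,0],0],[0.045,[0,0,0],0],[0.045,[0,0,0],0]])

```text
clock: 4.0
position: [0.5674, -0.0246, 0.0751]
ee_rot: [-0.705, 0.705, 0.051, -0.048]
contact_force: [-0.2, 1.2, 5.6]
width: 0.0515
```

```bash
python3 look.py g2 273 205 271 210
```

```text
4.0 [ 0.5674 -0.0246  0.0751] [-1.660e-01  4.120e-01  1.770e+00  1.000e-03  9.560e-01 -1.877e+00] [-0.19  1.16  5.64] 0.05145019595192758
```

View pics/g2.png

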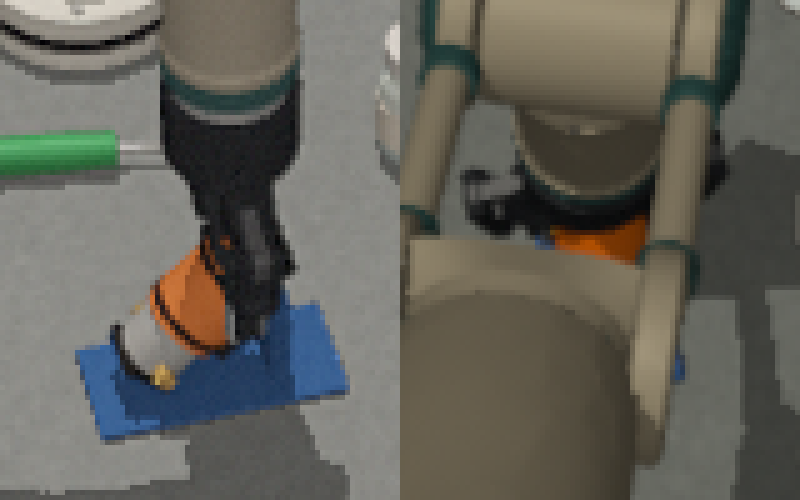

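Request:
jog_arm(targets=[[0.045,[0,0,0.01],0],[0.045,[0,0,0.02],0],[0.045,[0,0,0.03],0],[0.045,[0,0,0.04],0],[0.045,[0,0,0.03],0],[0.045,[0,0,0],0]])

```text
clock: 4.85
position: [0.5676, -0.0251, 0.2059]
ee_rot: [-0.705, 0.706, 0.051, -0.048]
contact_force: [-0.1, -0.6, -2.2]
width: 0.0513
```

```bash
python3 look.py g3 280 170 271 210
```

```text
4.85 [ 0.5676 -0.0251  0.2059] [-0.167  0.29   1.594 -0.     1.253 -1.878] [-0.07 -0.58 -2.17] 0.05129222954683349
```

View pics/g3.png

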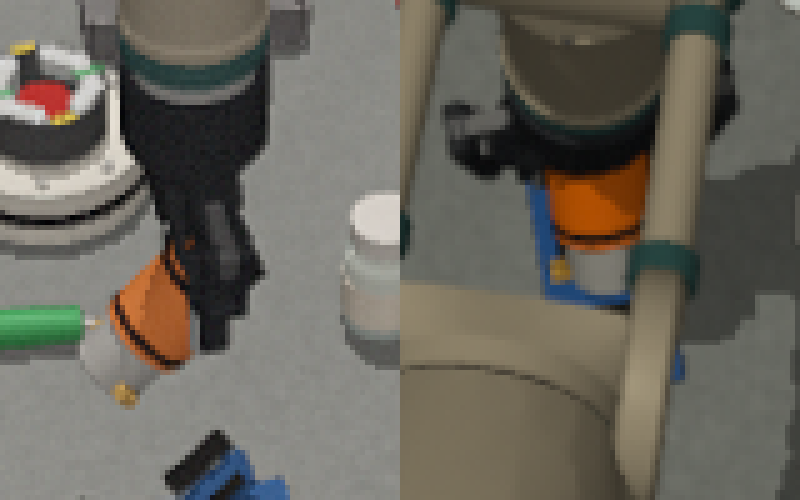

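The beacon is held at about 45° lean with its foot free. Next I carry it over the pad.

Request:
jog_arm(targets=[[0.045,[-0.0033,-0.03,0],0],[0.045,[-0.0033,-0.045,0],0],[0.045,[-0.0033,-0.05,0],0],[0.045,[-0.0033,-0.05,0],0],[0.045,[-0.0033,-0.05,-0.02],0],[0.045,[-0.0033,-0.0385,-0.03],0],[0.045,[0,0,-0.03],0],[0.045,[0,0,-0.025],0],[0.045,[0,0,-0.01],0],[0.045,[0,0,0],0]])

```text
clock: 6.2
position: [0.5456, -0.2876, 0.0868]
ee_rot: [0.706, -0.705, -0.049, 0.051]
contact_force: [-0.7, -0.3, -2.5]
width: 0.051
```

```bash
python3 look.py g4 272 285 366 231
```

```text
6.2 [ 0.5456 -0.2876  0.0868] [-0.598  0.464  1.639  0.     1.042 -2.309] [-0.68 -0.31 -2.51] 0.050953884511570784
```

View pics/g4.png

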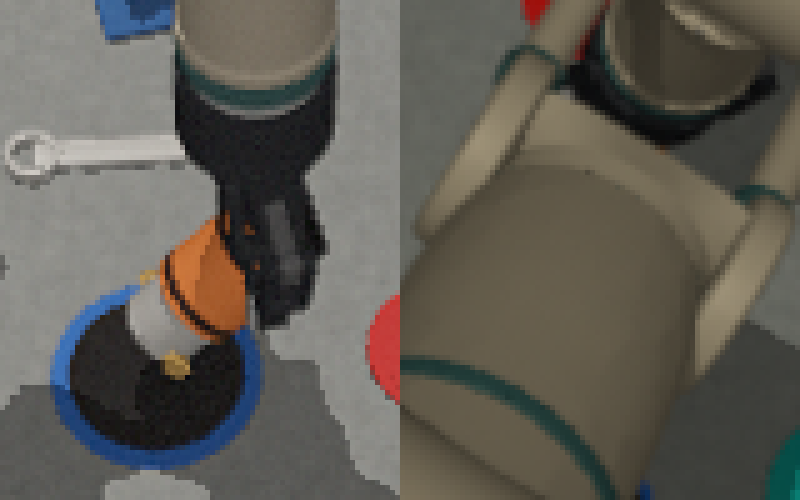

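Foot is just above the pad (side view ~(263,300)). I lower until contact.

Request:
jog_arm(targets=[[0.045,[0,0,-0.01],0],[0.045,[0,0,-0.004],0],[0.045,[0,0,0],0]])

```text
clock: 6.68
position: [0.5462, -0.288, 0.0741]
ee_rot: [0.706, -0.705, -0.049, 0.05]
contact_force: [0.4, -0.5, -2.5]
width: 0.0515
```

Request:
jog_arm(targets=[[0.045,[0,0,-0.003],0],[0.045,[0,0,0],0]])

```text
clock: 6.92
position: [0.5463, -0.2882, 0.0712]
ee_rot: [0.705, -0.705, -0.049, 0.05]
contact_force: [0.1, -0.3, -2.2]
width: 0.0511
```

Request:
jog_arm(targets=[[0.045,[0,0,-0.003],0],[0.045,[0,0,0],0]])

```text
clock: 7.18
position: [0.5462, -0.2882, 0.0681]
ee_rot: [0.706, -0.705, -0.049, 0.05]
contact_force: [0.2, 0.1, -2.0]
width: 0.051
```

Request:
jog_arm(targets=[[0.045,[0,0,-0.003],0],[0.045,[0,0,0],0]])

```text
clock: 7.42
position: [0.5462, -0.2881, 0.065]
ee_rot: [0.706, -0.705, -0.049, 0.05]
contact_force: [0.3, 0.1, -2.9]
width: 0.0513
```

Request:
jog_arm(targets=[[0.045,[0,0,-0.003],0],[0.045,[0,0,0],0]])

```text
clock: 7.68
position: [0.5467, -0.2884, 0.0624]
ee_rot: [-0.705, 0.705, 0.05, -0.049]
contact_force: [-0.5, -0.2, -1.9]
width: 0.0517
```

Request:
jog_arm(targets=[[0.045,[0,0,-0.003],0],[0.045,[0,0,0],0]])

```text
clock: 7.92
position: [0.5482, -0.2884, 0.061]
ee_rot: [-0.705, 0.706, 0.051, -0.048]
contact_force: [1.4, 1.8, 6.0]
width: 0.0512
```

```bash
python3 look.py g5 272 285 366 231
```

```text
7.925 [ 0.5482 -0.2884  0.061 ] [-5.970e-01  4.910e-01  1.667e+00  2.000e-03  9.800e-01 -2.309e+00] [1.4  1.78 6.  ] 0.0512473619440177
```

View pics/g5.png

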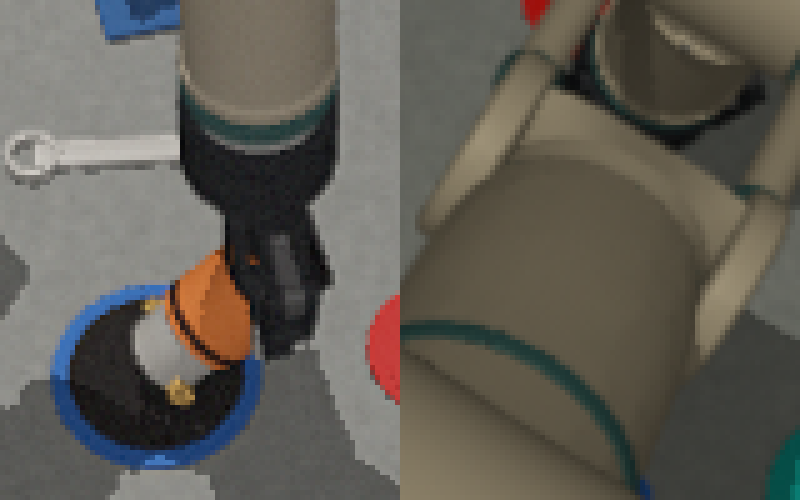

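Request:
jog_arm(targets=[[0.045,[-0.005,-0.0007,0.0025],0],[0.045,[-0.005,-0.0007,0.0025],0],[0.045,[-0.0056,-0.0008,0.0017],0],[0.045,[-0.0056,-0.0008,0.0017],0],[0.045,[0,0,0],0]])

```text
clock: 8.65
position: [0.5246, -0.2914, 0.0677]
ee_rot: [0.705, -0.705, -0.049, 0.049]
contact_force: [0.2, 0.7, -2.2]
width: 0.0516
```

```bash
python3 look.py g6 272 285 366 231
```

```text
8.65 [ 0.5246 -0.2914  0.0677] [-0.623  0.462  1.701 -0.     0.979 -2.333] [ 0.22  0.73 -2.18] 0.05159949665645924
```

View pics/g6.png

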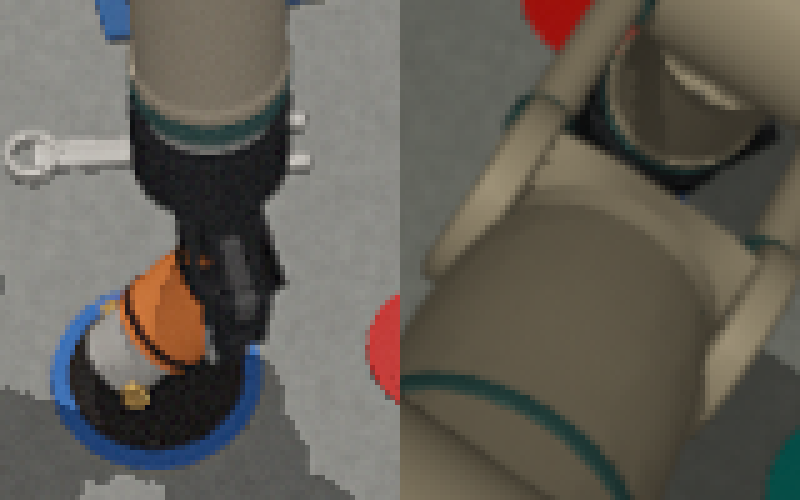

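The foot slid rather than pivoting, so the lean hasn't changed. I go back, press more firmly, and drag once while watching the forces.

Request:
jog_arm(targets=[[0.045,[0.015,0.002,0.003],0],[0.045,[0.015,0.002,-0.003],0],[0.045,[0,0,-0.006],0],[0.045,[0,0,-0.003],0],[0.045,[0,0,-0.002],0],[0.045,[0,0,0],0]])

```text
clock: 9.5
position: [0.5591, -0.2875, 0.0596]
ee_rot: [-0.705, 0.706, 0.052, -0.046]
contact_force: [4.8, 3.7, 10.8]
width: 0.0514
```

Request:
jog_arm(targets=[[0.045,[-0.006,-0.0008,0],0]])

```text
clock: 9.62
position: [0.5541, -0.2891, 0.0599]
ee_rot: [-0.704, 0.707, 0.053, -0.046]
contact_force: [4.6, 1.0, 9.7]
width: 0.0517
```

Request:
jog_arm(targets=[[0.045,[-0.006,-0.0008,0],0]])

```text
clock: 9.75
position: [0.5478, -0.2904, 0.0599]
ee_rot: [-0.704, 0.707, 0.053, -0.046]
contact_force: [6.0, 1.3, 9.7]
width: 0.0514
```

Request:
jog_arm(targets=[[0.045,[-0.006,-0.0008,0.001],0]])

```text
clock: 9.88
position: [0.5406, -0.2911, 0.0602]
ee_rot: [-0.704, 0.707, 0.052, -0.047]
contact_force: [3.5, 0.1, 5.1]
width: 0.0513
```

```bash
python3 look.py g7 272 285 366 231
```

```text
9.875 [ 0.5406 -0.2911  0.0602] [-6.080e-01  4.830e-01  1.684e+00  2.000e-03  9.650e-01 -2.320e+00] [3.47 0.13 5.08] 0.05128506441565915
```

View pics/g7.png

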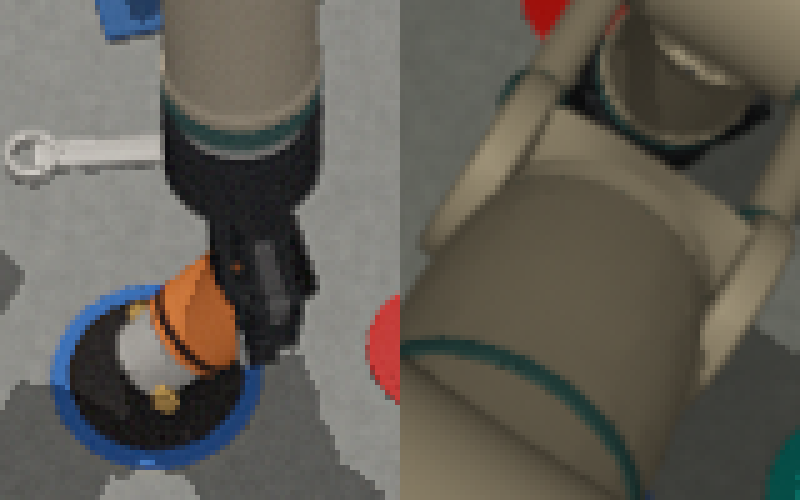

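Friction on the pad is only about 0.5, so it slides and won't pivot. The fixed hull section's vertical side can serve as a stop for the foot while I move the grip over it, so I carry the beacon there.

Request:
jog_arm(targets=[[0.045,[0.001,0,0.03],0],[0.045,[0.001,0,0.05],0],[0.045,[0.0096,0.03,0.04],0],[0.045,[0.0096,0.05,0.02],0],[0.045,[0.0096,0.054,0],0],[0.045,[0.0096,0.054,0],0],[0.045,[0.0096,0.054,0],0],[0.045,[0.0096,0.054,0],0],[0.045,[0.0096,0.054,0],0],[0.045,[0.0096,0.054,0],0]])

```text
clock: 11.22
position: [0.6155, 0.1159, 0.1969]
ee_rot: [-0.705, 0.706, 0.049, -0.05]
contact_force: [0.7, 0.2, -2.7]
width: 0.0513
```

Request:
jog_arm(targets=[[0.045,[0.0096,0.054,0],0],[0.045,[0.0096,0.054,0],0],[0.045,[0.0096,0.052,0],0],[0.045,[0.0096,0.04,0],0],[0.045,[0,0.02,-0.02],0],[0.045,[0,0,0],0]])

```text
clock: 11.98
position: [0.6518, 0.3342, 0.1734]
ee_rot: [-0.704, 0.706, 0.047, -0.053]
contact_force: [-1.0, -1.6, -3.9]
width: 0.0512
```

```bash
python3 look.py g8 275 120 170 200
```

```text
11.975 [0.6518 0.3342 0.1734] [ 0.379  0.559  1.229 -0.     1.362 -1.334] [-1.   -1.6  -3.91] 0.051151249248972526
```

View pics/g8.png

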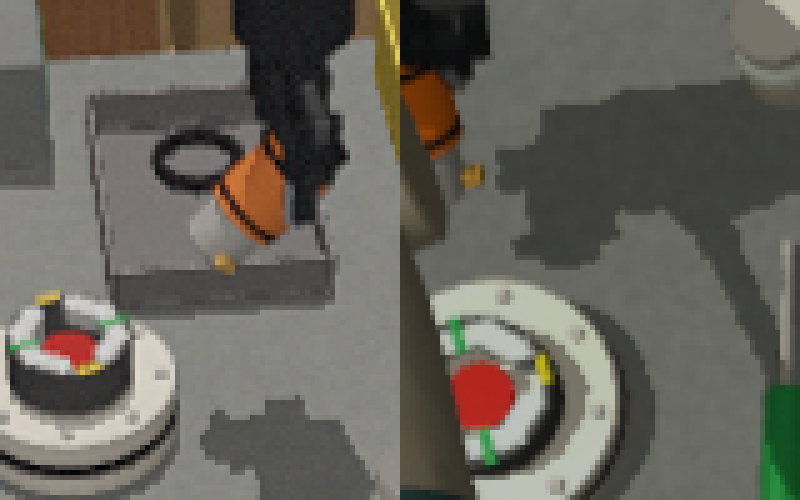

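Request:
jog_arm(targets=[[0.045,[0.002,0,-0.03],0],[0.045,[0,0,-0.04],0],[0.045,[0,0,-0.025],0],[0.045,[0,0,-0.011],0],[0.045,[0,0,0],0]])

```text
clock: 12.7
position: [0.6565, 0.3331, 0.0718]
ee_rot: [-0.705, 0.706, 0.049, -0.049]
contact_force: [-0.1, 0.2, -2.3]
width: 0.0518
```

Request:
jog_arm(targets=[[0.045,[-0.008,-0.0011,0],0],[0.045,[-0.006,-0.0008,0],0],[0.045,[-0.004,-0.0005,0],0]])

```text
clock: 13.08
position: [0.6386, 0.3322, 0.0729]
ee_rot: [0.706, -0.705, -0.051, 0.049]
contact_force: [4.8, 0.0, -0.2]
width: 0.0515
```

Request:
jog_arm(targets=[[0.045,[-0.005,-0.0007,0.001],0],[0.045,[-0.005,-0.0007,0.002],0],[0.045,[0,0,0],0]])

```text
clock: 13.45
position: [0.6343, 0.3318, 0.0783]
ee_rot: [0.706, -0.704, -0.055, 0.044]
contact_force: [9.4, 1.0, 0.1]
width: 0.0516
```

```bash
python3 look.py g9 275 140 170 200
```

```text
13.45 [0.6343 0.3318 0.0783] [ 0.386  0.592  1.417 -0.002  1.117 -1.325] [9.37 0.95 0.05] 0.05164079759570488
```

View pics/g9.png

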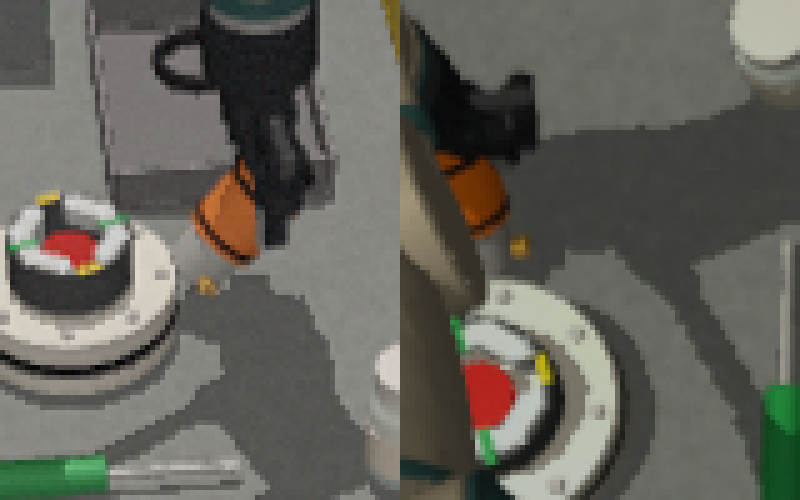

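Request:
jog_arm(targets=[[0.045,[-0.005,-0.0007,0],0],[0.045,[-0.005,-0.0007,0],0],[0.045,[0,0,0],0]])

```text
clock: 13.92
position: [0.6305, 0.3315, 0.0817]
ee_rot: [0.707, -0.703, -0.06, 0.039]
contact_force: [15.6, 1.2, 6.7]
width: 0.0514
```

```bash
python3 look.py g10 275 140 170 200
```

```text
13.925 [0.6305 0.3315 0.0817] [ 0.388  0.578  1.435 -0.004  1.098 -1.321] [15.6   1.2   6.71] 0.05135089819311496
```

View pics/g10.png

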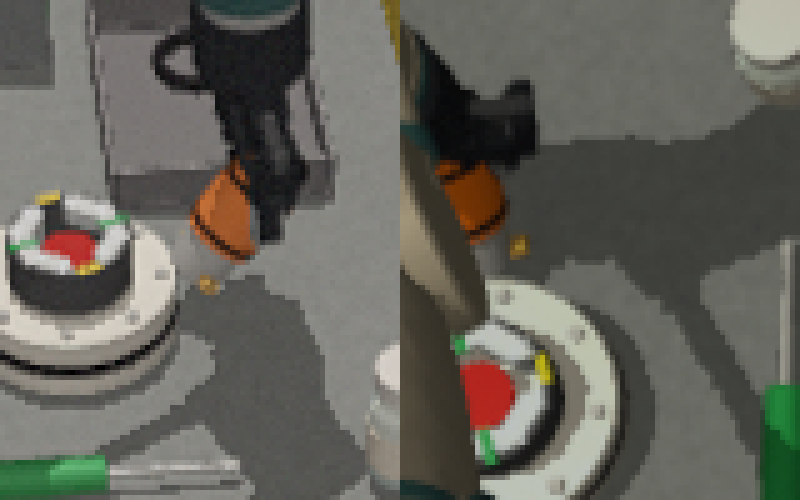

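Request:
jog_arm(targets=[[0.045,[-0.004,-0.0005,-0.003],0],[0.045,[-0.005,-0.0007,-0.003],0],[0.045,[-0.005,-0.0007,-0.002],0],[0.045,[0,0,0],0]])

```text
clock: 14.52
position: [0.6244, 0.3311, 0.0788]
ee_rot: [0.708, -0.702, -0.067, 0.033]
contact_force: [24.0, 0.4, 17.4]
width: 0.0516
```

```bash
python3 look.py g11 275 140 170 200
```

```text
14.525 [0.6244 0.3311 0.0788] [ 0.392  0.566  1.47  -0.007  1.058 -1.316] [23.99  0.42 17.44] 0.05159310462796946
```

View pics/g11.png

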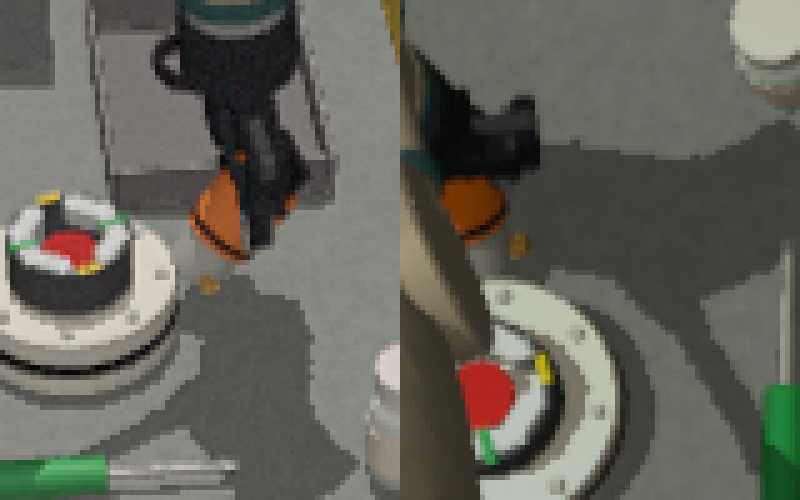

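The last push slid the pads along the body without turning it. I back off and estimate the lean and grip point from the depth images.

Request:
jog_arm(targets=[[0.045,[0.015,0.002,0],0],[0.045,[0.012,0.0017,0],0],[0.045,[0.012,0.0017,0],0],[0.045,[0,0,0],0]])

```text
clock: 15.12
position: [0.6433, 0.3325, 0.0654]
ee_rot: [-0.705, 0.706, 0.049, -0.05]
contact_force: [-0.4, 0.6, -2.7]
width: 0.0515
```

```bash
cat > fit.py <<'E'
import sys
from h import *
from scipy.optimize import least_squares
# python fit.py name  : fit beacon axis in lean plane (yaw known) from orange + grey pixels near TCP
def fit(n,yaw,s,lean0=.7):
    t=s["position"]; out=[]
    Ps=[]
    for c in("side","top"):
        H=cv2.cvtColor(cv2.imread(f"pics/{n}_{c}.png"),cv2.COLOR_BGR2HSV).astype(int);d=np.load(f"pics/{n}_{c}.npy")
        m=(H[...,0]>4)&(H[...,0]<17)&(H[...,1]>140)&(H[...,2]>50)
        P,_=cloud(c,d,m);P=P[np.linalg.norm(P-t,axis=1)<.1]
        print(c,len(P));Ps.append(P)
    P=np.vstack(Ps);y=np.array([-np.sin(yaw),np.cos(yaw),0]);x=np.array([np.cos(yaw),np.sin(yaw),0])
    def ax(p):
        a=np.sin(p[0])*x+np.cos(p[0])*np.array([0,0,1.]);b=np.cross(y,a);o=t+p[1]*y+p[2]*np.cross(a,y);return a,o
    def f(p):
        a,o=ax(p);q=P-o;q=q-np.outer(q@a,a);return np.linalg.norm(q,axis=1)-.026
    r=least_squares(f,[lean0,0,0],loss="soft_l1",f_scale=.001);a,o=ax(r.x)
    tt=(P-o)@a; lo,hi=np.percentile(tt,[1,99])
    print("lean deg",np.degrees(r.x[0]),"off y, normal mm",(r.x[1:]*1e3).round(1),"orange range along axis rel TCP mm",(lo*1e3).round(1),(hi*1e3).round(1),"rms",np.sqrt(np.mean(f(r.x)**2)))
    print("foot (if low orange=31):",(o+a*(lo-.031)).round(4))
if __name__=="__main__":
    s=manip.get_state();fit(sys.argv[1],float(sys.argv[2]),s,float(sys.argv[3]) if len(sys.argv)>3 else .7)
E
python3 look.py g12 275 140 170 200; python3 fit.py g12 0.138
```

```text
15.125 [0.6433 0.3325 0.0654] [ 0.381  0.623  1.392  0.     1.129 -1.33 ] [-0.41  0.64 -2.71] 0.05146255826316936
side 134
top 105
lean deg 38.72060987523191 off y, normal mm [-1.3 -0.7] orange range along axis rel TCP mm -29.5 40.7 rms 0.006332062401801562
foot (if low orange=31): [0.6056 0.326  0.0179]
```

View pics/g12.png

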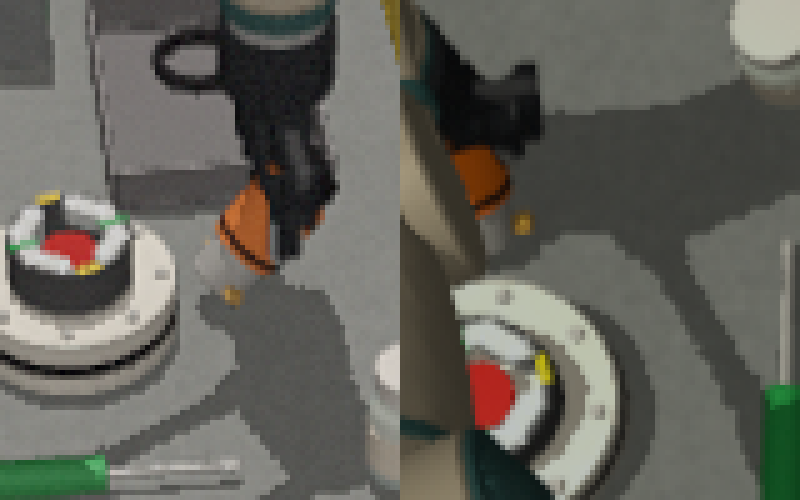

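Lean is now about 38° and the grip is about 65 mm up. This time I push against the hull while rising, so that friction at the foot helps the turn.

Request:
jog_arm(targets=[[0.045,[-0.006,-0.001,-0.005],0],[0.045,[-0.007,-0.001,0],0],[0.045,[-0.006,-0.001,0],0],[0.045,[-0.005,-0.0007,0.0],0],[0.045,[-0.004,-0.0006,0.002],0],[0.045,[-0.004,-0.0006,0.003],0],[0.045,[-0.004,-0.0006,0.003],0],[0.045,[0,0,0],0]])

```text
clock: 16.23
position: [0.6134, 0.3282, 0.0736]
ee_rot: [0.706, -0.704, -0.055, 0.044]
contact_force: [9.0, 0.8, 0.8]
width: 0.0516
```

```bash
python3 look.py g13 275 140 170 200; python3 fit.py g13 0.138
```

```text
16.225 [0.6134 0.3282 0.0736] [ 0.392  0.57   1.475 -0.003  1.081 -1.318] [8.96 0.82 0.83] 0.05157539097314479
side 115
top 100
lean deg 21.515822594250043 off y, normal mm [-1.5 -3.4] orange range along axis rel TCP mm -29.0 51.1 rms 0.005229264543016066
foot (if low orange=31): [0.5949 0.3241 0.0163]
```

View pics/g13.png

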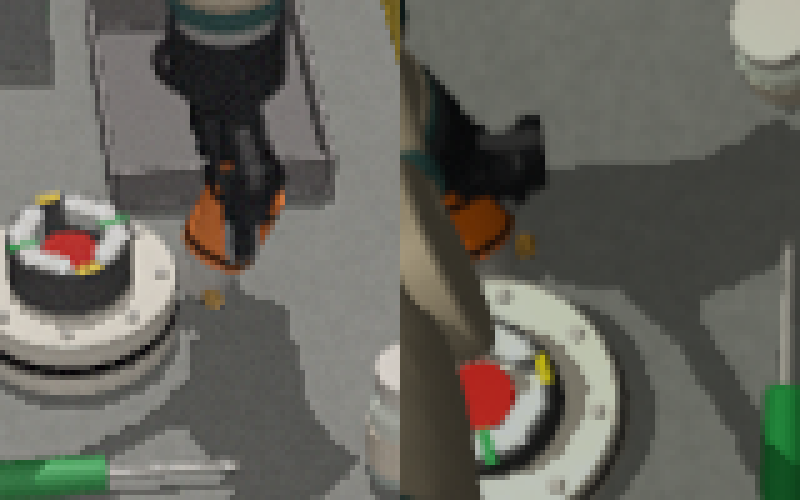

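It's turning, with lean now about 22°. I continue.

Request:
jog_arm(targets=[[0.045,[-0.004,-0.0006,0.002],0],[0.045,[-0.004,-0.0006,0.002],0],[0.045,[-0.004,-0.0006,0.002],0],[0.045,[-0.004,-0.0006,0.002],0],[0.045,[0,0,0],0]])

```text
clock: 16.95
position: [0.5984, 0.3258, 0.0806]
ee_rot: [0.706, -0.704, -0.056, 0.044]
contact_force: [10.6, 0.1, -3.7]
width: 0.051
```

```bash
python3 look.py g14 275 140 170 200; python3 fit.py g14 0.138 .2
```

```text
16.95 [0.5984 0.3258 0.0806] [ 0.398  0.544  1.505 -0.003  1.075 -1.312] [10.62  0.05 -3.72] 0.05103444545381691
side 110
top 80
lean deg 10.594343658968542 off y, normal mm [-1.7 -9.9] orange range along axis rel TCP mm -29.5 49.7 rms 0.010057654232716021
foot (if low orange=31): [0.5973 0.3238 0.0193]
```

View pics/g14.png

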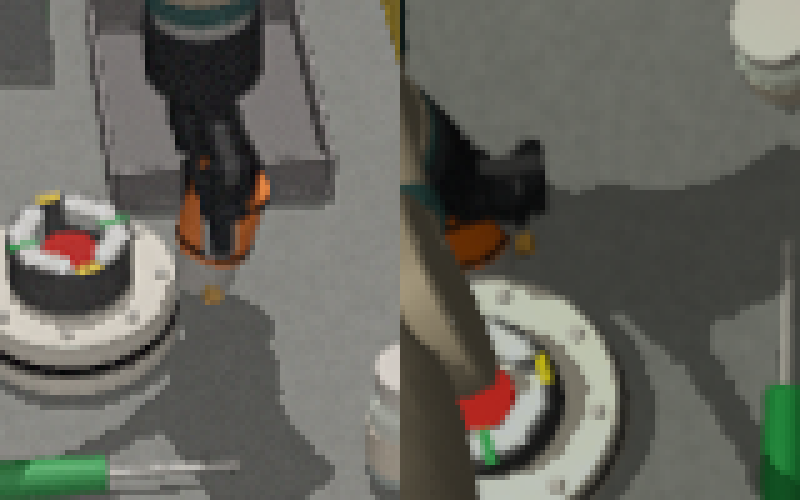

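Request:
jog_arm(targets=[[0.045,[-0.004,-0.0006,0.002],0],[0.045,[-0.003,-0.0004,0.001],0],[0.045,[0,0,0],0]])

```text
clock: 17.42
position: [0.5901, 0.3246, 0.0834]
ee_rot: [0.706, -0.705, -0.055, 0.045]
contact_force: [9.4, 0.3, -2.4]
width: 0.0498
```

Request:
jog_arm(targets=[[0.045,[0.01,0.0014,0.002],0],[0.045,[0.01,0.0014,0.02],0],[0.045,[0.01,0.0014,0.04],0],[0.045,[0,0,0.04],0],[0.045,[0,0,0.0],0]])

```text
clock: 18.05
position: [0.6158, 0.3288, 0.1867]
ee_rot: [0.706, -0.704, -0.052, 0.047]
contact_force: [-0.3, -0.2, -3.1]
width: 0.0495
```

```bash
python3 look.py g15 275 120 170 200; python3 fit.py g15 0.138 .1
```

```text
18.05 [0.6158 0.3288 0.1867] [ 3.910e-01  4.920e-01  1.317e+00  1.000e-03  1.327e+00 -1.321e+00] [-0.29 -0.16 -3.1 ] 0.04947867594678434
side 118
top 76
lean deg 7.212108010121882 off y, normal mm [ -0.5 -15.1] orange range along axis rel TCP mm -21.9 50.7 rms 0.005636956857594787
foot (if low orange=31): [0.6216 0.3284 0.1276]
```

View pics/g15.png

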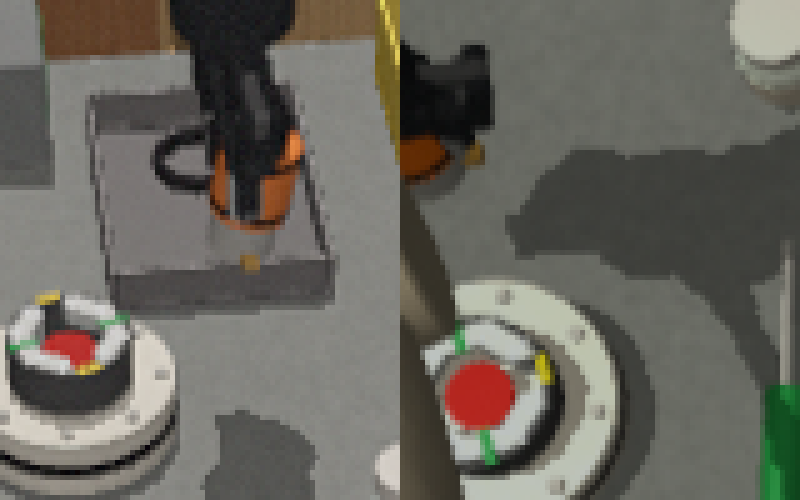

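Lean is now only about 5–7°. The body has shifted somewhat in the pads (width 49.5 mm), so I carry it gently to the pad.

Request:
jog_arm(targets=[[0.045,[-0.003,-0.015,0],0],[0.045,[-0.006,-0.03,0],0],[0.045,[-0.009,-0.042,0],0],[0.045,[-0.01,-0.05,0],0],[0.045,[-0.01,-0.05,0],0],[0.045,[-0.01,-0.05,0],0],[0.045,[-0.01,-0.05,0],0],[0.045,[-0.01,-0.05,0],0],[0.045,[-0.01,-0.05,0],0],[0.045,[-0.01,-0.05,0],0]])

```text
clock: 19.4
position: [0.5239, -0.1108, 0.1812]
ee_rot: [0.706, -0.705, -0.048, 0.051]
contact_force: [0.7, 0.4, -3.6]
width: 0.05
```

Request:
jog_arm(targets=[[0.045,[-0.01,-0.05,0],0],[0.045,[-0.01,-0.05,0],0],[0.045,[-0.01,-0.045,0],0],[0.045,[-0.008,-0.03,0],0],[0.045,[-0.006,-0.018,-0.02],0],[0.045,[0,0,-0.04],0],[0.045,[0,0,-0.03],0],[0.045,[0,0,0],0]])

```text
clock: 20.4
position: [0.4788, -0.3002, 0.0892]
ee_rot: [0.708, -0.703, -0.047, 0.052]
contact_force: [-0.8, 0.2, -2.2]
width: 0.0498
```

```bash
python3 look.py g16 272 285 366 231; python3 fit.py g16 0.138 .1
```

```text
20.4 [ 0.4788 -0.3002  0.0892] [-0.683  0.399  1.75  -0.     1.003 -2.393] [-0.83  0.25 -2.16] 0.04983325116606746
side 125
top 0
lean deg 2.9586487077420234 off y, normal mm [  1.4 -10.8] orange range along axis rel TCP mm -28.3 56.6 rms 0.008768073159665641
foot (if low orange=31): [ 0.4893 -0.2996  0.0329]
```

View pics/g16.png

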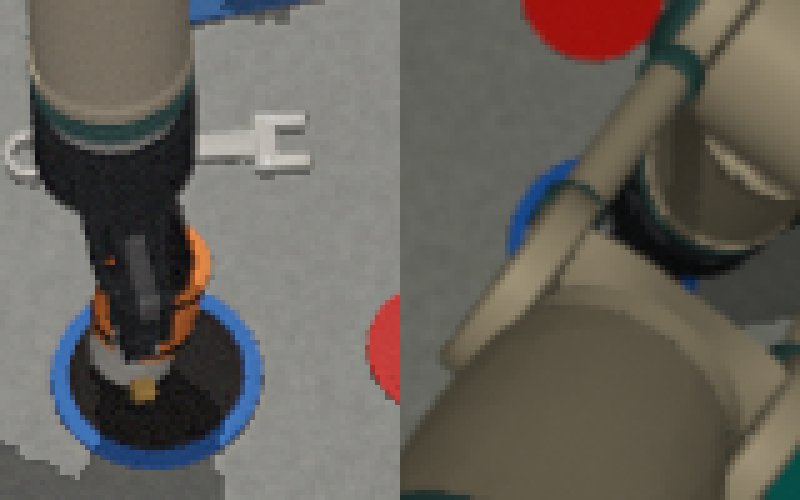

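Foot is over the pad centre (side view lug ~(260,313)), nearly upright. I lower to contact.

Request:
jog_arm(targets=[[0.045,[0.004,0.001,-0.008],0],[0.045,[0.002,0.001,-0.006],0],[0.045,[0,0,0],0]])

```text
clock: 20.88
position: [0.4885, -0.2997, 0.0785]
ee_rot: [0.706, -0.705, -0.05, 0.05]
contact_force: [-0.5, -0.2, -2.8]
width: 0.0495
```

Request:
jog_arm(targets=[[0.045,[0,0,-0.004],0],[0.045,[0,0,0],0]])

```text
clock: 21.12
position: [0.4882, -0.2999, 0.0745]
ee_rot: [0.706, -0.705, -0.049, 0.05]
contact_force: [0.0, 0.3, -1.3]
width: 0.0499
```

Request:
jog_arm(targets=[[0.045,[0,0,-0.003],0],[0.045,[0,0,0],0]])

```text
clock: 21.38
position: [0.4882, -0.3, 0.0715]
ee_rot: [0.706, -0.705, -0.049, 0.05]
contact_force: [1.0, 0.1, -2.1]
width: 0.0497
```

Request:
jog_arm(targets=[[0.045,[0,0,-0.003],0],[0.045,[0,0,0],0]])

```text
clock: 21.62
position: [0.4883, -0.2999, 0.0685]
ee_rot: [0.706, -0.705, -0.049, 0.05]
contact_force: [-0.9, -0.2, -2.8]
width: 0.0497
```

Request:
jog_arm(targets=[[0.045,[0,0,-0.004],0],[0.045,[0,0,0],0]])

```text
clock: 21.88
position: [0.4887, -0.3002, 0.0673]
ee_rot: [-0.705, 0.706, 0.05, -0.049]
contact_force: [-3.6, 2.6, 13.0]
width: 0.0499
```

Request:
jog_arm(targets=[[0.045,[0,0,-0.003],0],[0.045,[0,0,0],0]])

```text
clock: 22.12
position: [0.489, -0.3012, 0.066]
ee_rot: [-0.704, 0.707, 0.051, -0.049]
contact_force: [-5.0, 1.7, 21.9]
width: 0.0499
```

```bash
python3 look.py g17 272 285 366 231; python3 fit.py g17 0.138 .1
```

```text
22.125 [ 0.489  -0.3012  0.066 ] [-6.730e-01  4.300e-01  1.766e+00 -1.000e-03  9.410e-01 -2.384e+00] [-4.96  1.69 21.91] 0.049873729187463425
side 118
top 0
lean deg 4.959011705673773 off y, normal mm [ -0.7 -13. ] orange range along axis rel TCP mm -29.7 50.0 rms 0.007093298251022704
foot (if low orange=31): [ 0.4967 -0.3008  0.0044]
```

View pics/g17.png

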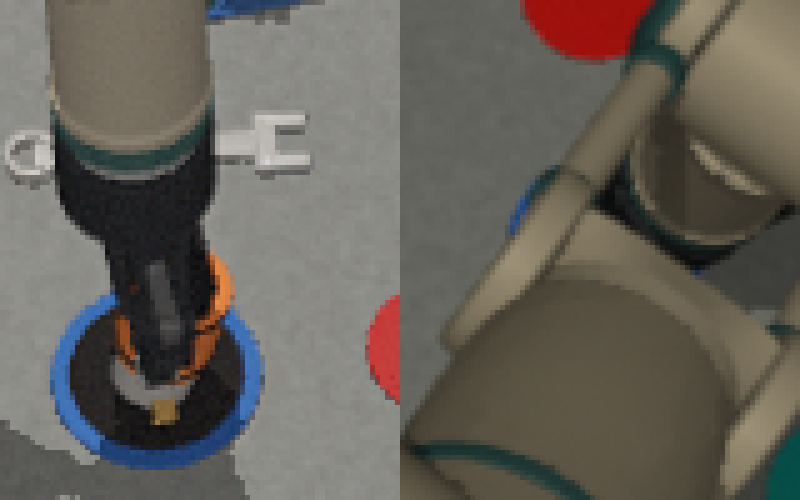

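Firm flat contact. I ease the load and open.

Request:
jog_arm(targets=[[0.045,[0,0,0.0025],0],[0.045,[0,0,0.0015],0],[0.045,[0,0,0],0]])

```text
clock: 22.6
position: [0.489, -0.3008, 0.0663]
ee_rot: [-0.705, 0.706, 0.05, -0.049]
contact_force: [-1.8, -0.5, 5.1]
width: 0.0498
```

Request:
jog_arm(targets=[[0.0515,[0,0,0],0],[0.053,[0,0,0],0],[0.056,[0,0,0],0],[0.065,[0,0,0],0],[0.08,[0,0,0],0],[0.085,[0,0,0],0]])

```text
clock: 23.35
position: [0.4885, -0.3001, 0.0657]
ee_rot: [0.705, -0.705, -0.05, 0.049]
contact_force: [0.0, 0.4, 0.0]
width: 0.085
```

```bash
python3 look.py g18 272 285 366 231; python3 fit.py g18 0.138 .05
```

```text
23.35 [ 0.4885 -0.3001  0.0657] [-0.672  0.431  1.766  0.     0.945 -2.383] [0.02 0.36 0.02] 0.08498021373254645
side 189
top 0
lean deg 4.394297977402946 off y, normal mm [-0.8  2.5] orange range along axis rel TCP mm -37.4 64.8 rms 0.004820213497079237
foot (if low orange=31): [ 0.4809 -0.3019 -0.0022]
```

View pics/g18.png

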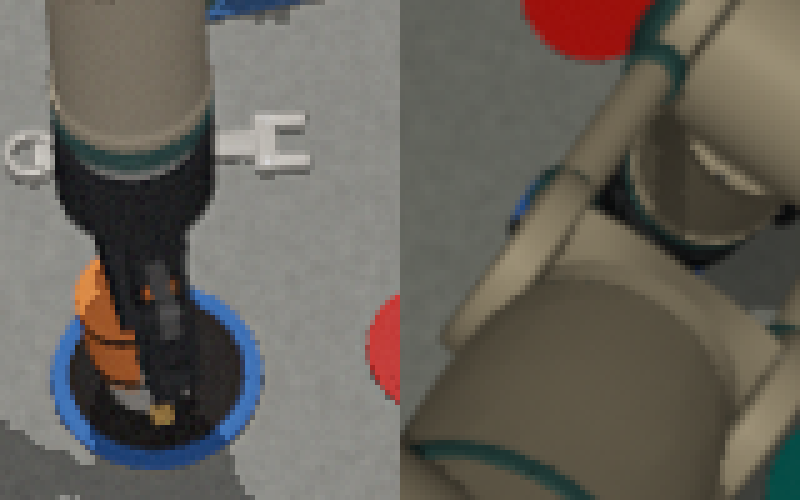

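Run:
```python
from h import *
p,d=get_image("side");cv2.imwrite("pics/g19_side.png",p[:,:,::-1]);a=cv2.imread("pics/g18_side.png");b=cv2.imread("pics/g19_side.png")
f=lambda q:cv2.resize(q[235:335,222:302],(400,500),interpolation=3)
cv2.imwrite("pics/g19.png",cv2.hconcat([f(a),f(b)]));print(manip.get_state()["clock"],np.abs(a.astype(int)-b)[280:330,230:300].sum())
```

```text
23.5 67012
```

View pics/g19.png

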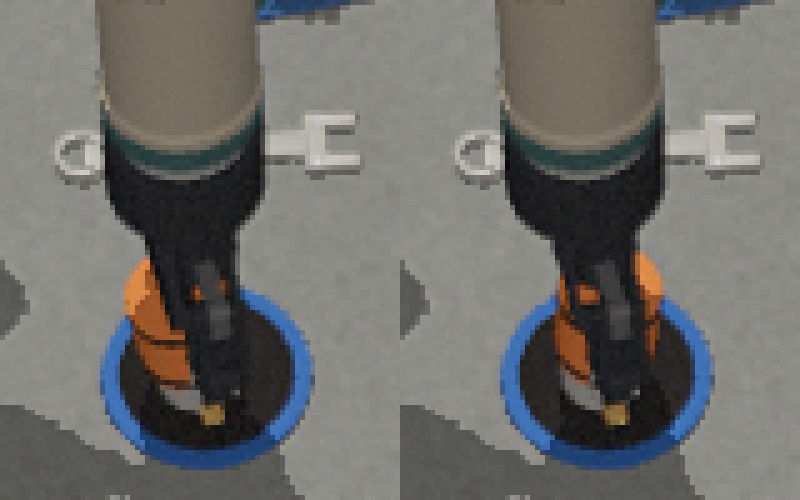

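The beacon is rocking back upright, so I let it settle.

Request:
jog_arm(targets=[[0.085,[0,0,0],0],[0.085,[0,0,0],0],[0.085,[0,0,0],0],[0.085,[0,0,0],0],[0.085,[0,0,0],0],[0.085,[0,0,0],0]])

```text
clock: 24.25
position: [0.4884, -0.3001, 0.0657]
ee_rot: [0.705, -0.705, -0.05, 0.05]
contact_force: [-0.6, -0.7, -0.7]
width: 0.0849
```

```bash
python3 look.py g20 272 285 366 231; python3 fit.py g20 0.138 .05
```

```text
24.25 [ 0.4884 -0.3001  0.0657] [-0.672  0.431  1.766  0.     0.945 -2.383] [-0.6  -0.68 -0.71] 0.08485016693227378
side 142
top 0
lean deg 1.7202405865965504 off y, normal mm [-2.4 -4.9] orange range along axis rel TCP mm -63.1 73.5 rms 0.005811738387270228
foot (if low orange=31): [ 0.4909 -0.3022 -0.0285]
```

View pics/g20.png

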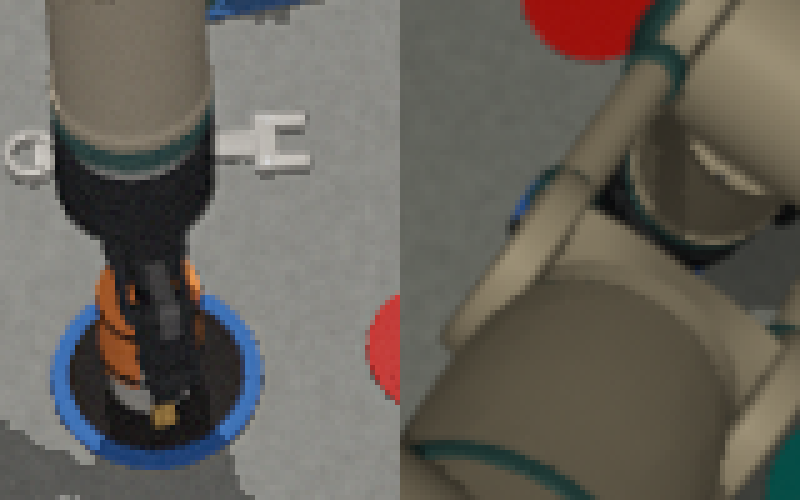

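Settled upright and let go. I lift straight up to clear the bar and move aside to look.

Request:
jog_arm(targets=[[0.085,[0,0,0.01],0],[0.085,[0,0,0.03],0],[0.085,[0,0,0.05],0],[0.085,[0,0,0.05],-0.18],[0.085,[-0.01,0.05,0],-0.18],[0.085,[-0.01,0.06,0],-0.18],[0.085,[0,0.05,0],-0.18],[0.085,[0,0.03,0],-0.18],[0.085,[0,0,0],-0.18]])

```text
clock: 25.48
position: [0.468, -0.1078, 0.2067]
ee_rot: [0.63, -0.63, 0.321, -0.321]
contact_force: [-0.9, 0.5, 0.3]
width: 0.0849
```

```bash
python3 look.py g21 265 290 366 231
```

```text
25.475 [ 0.468  -0.1078  0.2067] [-3.720e-01  1.620e-01  1.767e+00  1.000e-03  1.212e+00 -1.000e+00] [-0.91  0.47  0.3 ] 0.08491979412478495
```

View pics/g21.png

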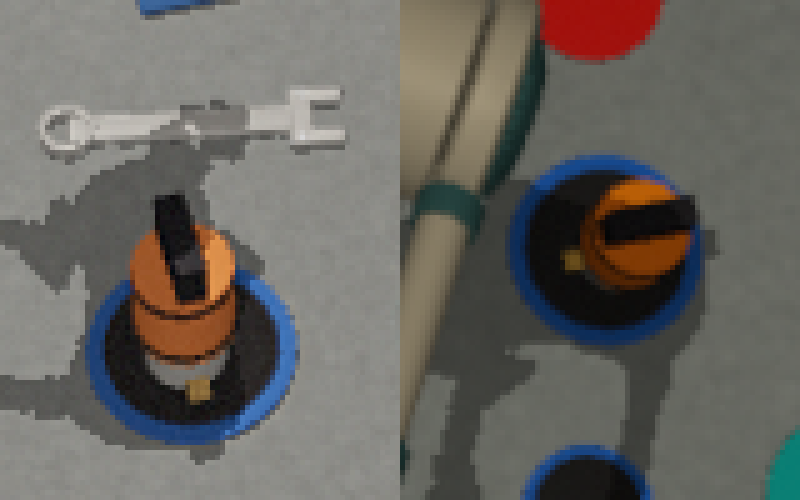

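Side view: beacon stands upright on the pad, bar at (258,286). I measure the bar's centre and direction.

```bash
cat > bar.py <<'E'
import sys
from h import *
n,cx,cy,z0,z1=sys.argv[1],*map(float,sys.argv[2:6])
for c in("side","top"):
    d=np.load(f"pics/{n}_{c}.npy");im=cv2.imread(f"pics/{n}_{c}.png").max(2)
    P,(v,u)=cloud(c,d);g=im[v,u]
    k=(np.hypot(P[:,0]-cx,P[:,1]-cy)<.045)&(P[:,2]>z0)&(P[:,2]<z1)
    for nm,kk in(("depth",k),("dark",k&(g<60))):
        Q=P[kk]
        if len(Q)<8: print(c,nm,len(Q));continue
        (x,y),(w,h),a=cv2.minAreaRect((Q[:,:2]*1000).astype(np.float32))
        m=Q[:,:2].mean(0);U=np.linalg.eigh(np.cov((Q[:,:2]-m).T))[1][:,1];ang=np.degrees(np.arctan2(U[1],U[0]))%180
        print(c,nm,len(Q),"rect",round(x,1),round(y,1),round(w,1),round(h,1),round(a,1),"pca",round(ang,1),"mean",m.round(4),"z",np.median(Q[:,2]).round(4))
E
python3 bar.py g21 .489 -.3 .108 .125
python3 - <<'E'
from h import *
n="g21"
for c in("side","top"):
    H=cv2.cvtColor(cv2.imread(f"pics/{n}_{c}.png"),cv2.COLOR_BGR2HSV).astype(int);d=np.load(f"pics/{n}_{c}.npy")
    m=(H[...,0]>4)&(H[...,0]<17)&(H[...,1]>140)&(H[...,2]>50)
    P,_=cloud(c,d,m);P=P[np.hypot(P[:,0]-.489,P[:,1]+.3)<.06]
    Q=P[P[:,2]>.082];print(c,len(P),"top circle",cv2.minEnclosingCircle((Q[:,:2]*1000).astype(np.float32)),np.median(Q[:,2]))
    for n2 in("beacon_bar","beacon_foot"):
        print([(np.round(x["position"],1).tolist(),round(x["score"],2)) for x in spot_point(n2,c)[:3]])
E
```

```text
side depth 121 rect 490.7 -302.6 15.7 48.0 10.1 pca 99.9 mean [ 0.4908 -0.3037] z 0.1145
side dark 103 rect 490.5 -302.6 15.1 47.7 8.4 pca 97.7 mean [ 0.4898 -0.3017] z 0.1146
top depth 117 rect 491.1 -300.1 16.7 47.8 11.2 pca 99.8 mean [ 0.4907 -0.2998] z 0.1154
top dark 113 rect 490.8 -300.2 16.0 47.6 10.1 pca 100.4 mean [ 0.4904 -0.3001] z 0.1155
side 375 top circle ((490.1987609863281, -301.69342041015625), 26.99412727355957) 0.08677626675991323
[([258.3, 289.3], 0.59)]
[([260.7, 310.8], 0.95)]
top 253 top circle ((490.7518005371094, -299.8446350097656), 26.36412239074707) 0.08751023713766937
[([374.6, 227.3], 0.62), ([271.2, 223.3], 0.31)]
[([369.4, 231.0], 0.76)]
```

Request:
jog_arm(targets=[[0.06,[0.005,-0.03,0],-0.153],[0.06,[0.006,-0.05,0],-0.153],[0.06,[0.006,-0.055,0],-0.153],[0.06,[0.005,-0.04,0],0],[0.06,[0.0007,-0.0184,-0.01],0],[0.06,[0,0,-0.03],0],[0.06,[0,0,0],0],[0.06,[0,0,0],0]])

```text
clock: 26.78
position: [0.4912, -0.3029, 0.1661]
ee_rot: [0.541, -0.541, 0.455, -0.455]
contact_force: [0.6, -0.3, 0.1]
width: 0.0601
```

```bash
cat > st.py <<'E'
from h import *
from scipy.spatial.transform import Rotation as R
s=manip.get_state();q=s["ee_rot"];M=R.from_quat(np.r_[q[1:],q[0]]).as_matrix();z=M[:,2];J=np.arctan2(z[1],z[0]);J=(J+np.pi/2)%np.pi-np.pi/2
print("t",s["clock"],"pos",s["position"].round(4),"J",J.round(4),"tooldir",M[:,1].round(3),"F",s["contact_force"].round(1),"M",s["moment"].round(2),"w",round(s["width"],4),"q",s["qpos"].round(2))
E
python3 st.py
```

```text
t 26.775 pos [ 0.4912 -0.3029  0.1661] J 0.1729 tooldir [ 0.  0. -1.] F [ 0.6 -0.3  0.1] M [ 0.04 -0.01 -0.01] w 0.0601 q [-0.67  0.34  1.63  0.    1.18 -0.85]
```

Request:
jog_arm(targets=[[0.06,[-0.0003,0.0015,-0.02],0],[0.06,[0,0,-0.025],0],[0.06,[0,0,-0.012],0],[0.06,[0,0,0],0],[0.03,[0,0,0],0],[0.01,[0,0,0],0],[0.01,[0,0,0],0],[0.01,[0,0,0],0],[0.01,[0,0,0],0]], force=60)

```text
clock: 27.9
position: [0.4915, -0.3025, 0.1098]
ee_rot: [0.541, -0.541, 0.454, -0.456]
contact_force: [0.6, 0.0, 5.3]
width: 0.015
```

```bash
python3 st.py; python3 look.py g22 265 280 366 231
```

```text
t 27.9 pos [ 0.4915 -0.3025  0.1098] J 0.172 tooldir [ 0.002 -0.001 -1.   ] F [0.6 0.  5.3] M [-0.05 -0.04  0.02] w 0.015 q [-0.67  0.39  1.71  0.    1.05 -0.84]
27.9 [ 0.4915 -0.3025  0.1098] [-0.672  0.387  1.707  0.     1.045 -0.844] [0.63 0.01 5.31] 0.015030589053984612
```

View pics/g22.png

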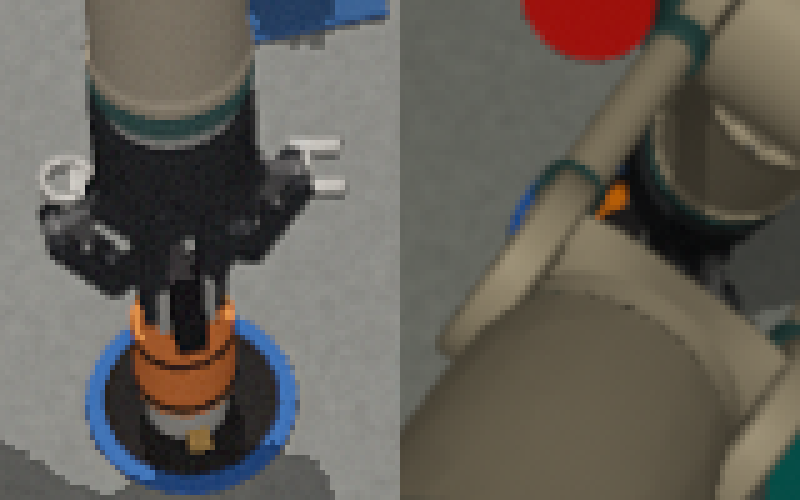

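Bar gripped (15 mm). I lift and carry to the socket, then measure again there.

Request:
jog_arm(targets=[[0.01,[0,0,0.01],0],[0.01,[0,0,0.04],0],[0.01,[0,0,0.05],0],[0.01,[0.001,0.03,0.04],0.02],[0.01,[0.001,0.045,0],0.02],[0.01,[0.001,0.05,0],0.02],[0.01,[0.001,0.05,0],0.02],[0.01,[0.001,0.05,0],0.02],[0.01,[0.001,0.05,0],0.02],[0.01,[0.001,0.05,0],0]])

```text
clock: 29.25
position: [0.4969, 0.0246, 0.2485]
ee_rot: [-0.567, 0.568, -0.422, 0.422]
contact_force: [1.2, -1.0, -2.5]
width: 0.0148
```

Request:
jog_arm(targets=[[0.01,[0.001,0.05,0],0],[0.01,[0.001,0.05,0],0],[0.01,[0.001,0.05,0],0],[0.01,[0.001,0.05,0],0],[0.01,[0.001,0.045,0],0],[0.01,[0.001,0.03,0],0],[0.01,[0.001,0.013,0],0],[0.01,[0,0,0],0],[0.01,[0,0,0],0]])

```text
clock: 30.38
position: [0.5047, 0.3096, 0.2486]
ee_rot: [-0.567, 0.568, -0.422, 0.422]
contact_force: [0.1, 0.3, -1.5]
width: 0.0147
```

```bash
python3 st.py; python3 look.py g23 250 125 140 225
```

```text
t 30.375 pos [0.5047 0.3096 0.2486] J 0.291 tooldir [-0.001 -0.001 -1.   ] F [ 0.1  0.3 -1.5] M [-0.01  0.02  0.05] w 0.0147 q [ 0.43  0.3   1.47 -0.    1.37  0.14]
30.375 [0.5047 0.3096 0.2486] [ 4.330e-01  3.020e-01  1.466e+00 -1.000e-03  1.374e+00  1.430e-01] [ 0.13  0.3  -1.53] 0.014684241184876254
```

View pics/g23.png

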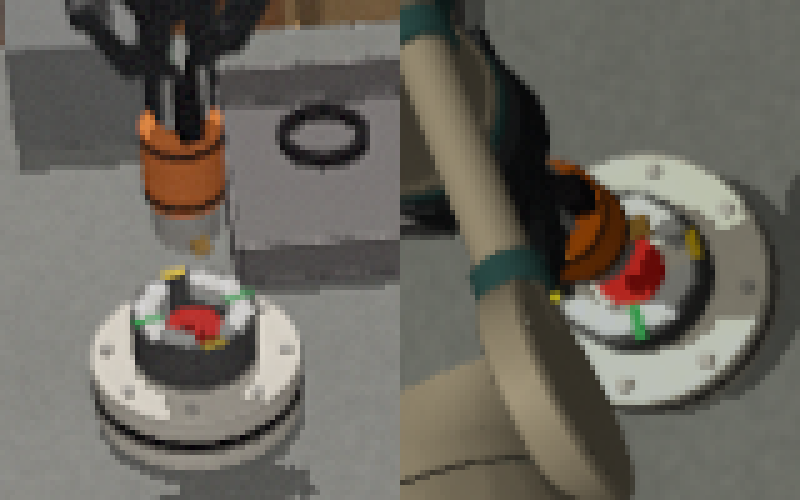

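```bash
cat > up.py <<'E'
import sys
from h import *
from scipy.optimize import least_squares
n=sys.argv[1];t=manip.get_state()["position"];A=[]
for c in("side","top"):
    H=cv2.cvtColor(cv2.imread(f"pics/{n}_{c}.png"),cv2.COLOR_BGR2HSV).astype(int);d=np.load(f"pics/{n}_{c}.npy")
    m=(H[...,0]>4)&(H[...,0]<17)&(H[...,1]>140)&(H[...,2]>50)
    P,_=cloud(c,d,m);P=P[(np.hypot(*(P[:,:2]-t[:2]).T)<.04)&(P[:,2]<t[2]-.026)&(P[:,2]>t[2]-.072)];
    if len(P)<15:print(c,len(P));continue
    f=lambda p:np.hypot(*(P[:,:2]-p[:2]-np.outer(P[:,2]-t[2]+.05,p[2:])).T)-.026
    r=least_squares(f,[*t[:2],0,0],loss="soft_l1",f_scale=.001);print(c,len(P),"axis minus TCP mm",((r.x[:2]-t[:2])*1e3).round(1),"tilt",r.x[2:].round(3),"z",P[:,2].min(),P[:,2].max())
    r=least_squares(lambda p:f([*p,0,0]),t[:2],loss="soft_l1",f_scale=.001);print("   upright",((r.x[:2]-t[:2])*1e3).round(1),np.std(r.fun))
E
python3 up.py g23
```

```text
side 185 axis minus TCP mm [-0.6  1.5] tilt [0.012 0.019] z 0.1777035734480833 0.22276782827533415
   upright [-0.6  1.5] 0.002471198412382389
top 97 axis minus TCP mm [-1.1  1.3] tilt [0.013 0.013] z 0.17851068221489808 0.22278351816266606
   upright [-1.1  1.4] 0.00194776736926554
```

The beacon axis is within 1 mm of the socket axis and the yaw is right. I descend carefully.

Request:
jog_arm(targets=[[0.01,[0.0006,0.0006,-0.02],0],[0.01,[0,0,-0.025],0],[0.01,[0,0,-0.012],0],[0.01,[0,0,0],0],[0.01,[0,0,-0.004],0],[0.01,[0,0,-0.004],0],[0.01,[0,0,0],0]])

```text
clock: 31.35
position: [0.5053, 0.3116, 0.1838]
ee_rot: [0.567, -0.567, 0.422, -0.422]
contact_force: [0.2, 1.0, -2.3]
width: 0.0152
```

```bash
python3 st.py
```

```text
t 31.35 pos [0.5053 0.3116 0.1838] J 0.2921 tooldir [ 0.  0. -1.] F [ 0.2  1.  -2.3] M [0.03 0.03 0.01] w 0.0152 q [ 0.44  0.35  1.57 -0.    1.23  0.14]
```

Request:
jog_arm(targets=[[0.01,[0,0,-0.004],0],[0.01,[0,0,-0.003],0],[0.01,[0,0,0],0]])

```text
clock: 31.72
position: [0.5052, 0.3116, 0.1763]
ee_rot: [-0.567, 0.568, -0.422, 0.422]
contact_force: [1.3, -0.4, -3.5]
width: 0.015
```

```bash
python3 st.py; python3 look.py g24 250 125 140 225
```

```text
t 31.725 pos [0.5052 0.3116 0.1763] J 0.292 tooldir [-0.001 -0.    -1.   ] F [ 1.3 -0.4 -3.5] M [ 0.05 -0.05  0.02] w 0.015 q [ 0.44  0.35  1.58 -0.    1.21  0.14]
31.725 [0.5052 0.3116 0.1763] [ 0.435  0.351  1.578 -0.     1.213  0.143] [ 1.34 -0.37 -3.51] 0.014989034588422103
```

View pics/g24.png

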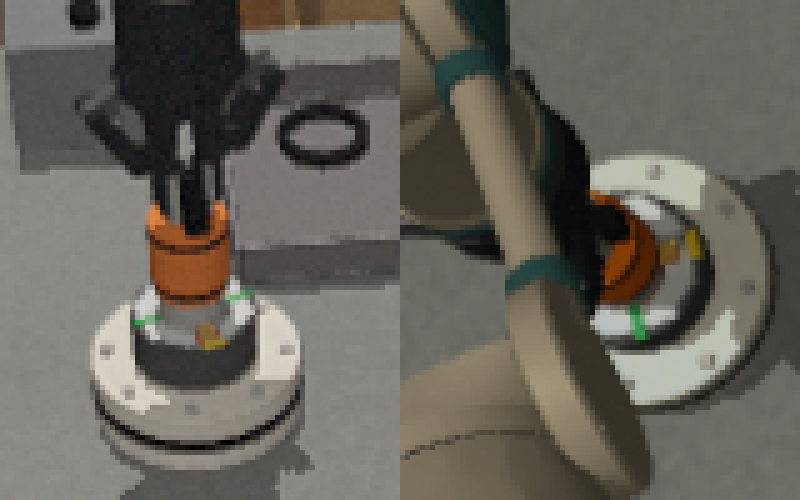

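Lugs are entering the slots with no side force. I nudge the lateral position and press in.

Request:
jog_arm(targets=[[0.01,[0,-0.001,-0.004],0],[0.01,[0,0,-0.004],0],[0.01,[0,0,-0.004],0],[0.01,[0,0,-0.003],0],[0.01,[0,0,0],0]])

```text
clock: 32.45
position: [0.5057, 0.3107, 0.1624]
ee_rot: [0.568, -0.567, 0.422, -0.422]
contact_force: [-1.3, -0.1, 6.1]
width: 0.0148
```

```bash
python3 st.py
```

```text
t 32.45 pos [0.5057 0.3107 0.1624] J 0.292 tooldir [ 0.001  0.    -1.   ] F [-1.3 -0.1  6.1] M [-0.2   0.27  0.01] w 0.0148 q [ 0.43  0.36  1.6  -0.    1.18  0.14]
```

Request:
jog_arm(targets=[[0.01,[0,0,-0.003],0],[0.01,[0,0,-0.0015],0],[0.01,[0,0,0],0],[0.01,[0,0,0],0]])

```text
clock: 32.95
position: [0.5057, 0.3107, 0.1585]
ee_rot: [0.568, -0.567, 0.422, -0.422]
contact_force: [-2.5, -1.2, 7.5]
width: 0.0148
```

```bash
python3 st.py;python3 look.py g25 250 125 140 225
```

```text
t 32.95 pos [0.5057 0.3107 0.1585] J 0.2921 tooldir [ 0.001  0.    -1.   ] F [-2.5 -1.2  7.5] M [-0.3   0.38  0.  ] w 0.0148 q [ 0.43  0.36  1.61 -0.    1.17  0.14]
32.95 [0.5057 0.3107 0.1585] [ 0.434  0.364  1.605 -0.     1.17   0.142] [-2.49 -1.2   7.52] 0.014781257699854151
```

View pics/g25.png

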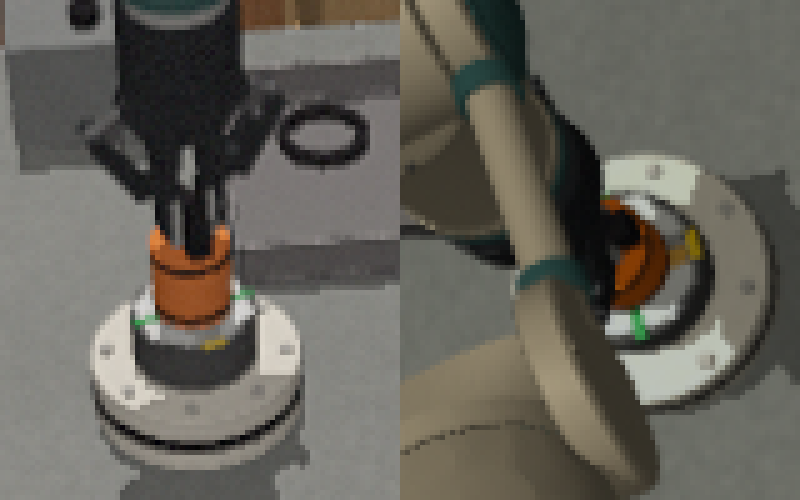

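Pushed in 27 mm with the expected spring force (about 10 N). I turn clockwise.

Request:
jog_arm(targets=[[0.01,[-0.0008,-0.0003,0],-0.1],[0.01,[-0.0003,0.0001,0],-0.164],[0.01,[-0.0003,0.0001,0],-0.164],[0.01,[-0.0003,0.0001,0],-0.164],[0.01,[-0.0002,0.0001,0],-0.164],[0.01,[-0.0002,0,0],-0.164],[0.01,[-0.0002,0,0],-0.164],[0.01,[-0.0002,0,0],-0.164],[0.01,[-0.0002,0,0],-0.164],[0.01,[0,0,0],-0.159]])

```text
clock: 34.3
position: [0.504, 0.3113, 0.1589]
ee_rot: [0.102, -0.1, 0.7, -0.699]
contact_force: [0.1, 0.4, 8.0]
width: 0.0148
```

Request:
jog_arm(targets=[[0.01,[0,0,0],0],[0.01,[0,0,0],0]])

```text
clock: 34.55
position: [0.504, 0.3113, 0.1588]
ee_rot: [0.104, -0.101, 0.7, -0.699]
contact_force: [-0.5, -0.8, 7.7]
width: 0.0151
```

```bash
python3 st.py;python3 look.py g26 250 125 140 225
```

```text
t 34.55 pos [0.504  0.3113 0.1588] J -1.2791 tooldir [ 0.004  0.002 -1.   ] F [-0.5 -0.8  7.7] M [-0.14  0.11 -0.  ] w 0.0151 q [ 0.44  0.36  1.61 -0.    1.17  1.72]
34.55 [0.504  0.3113 0.1588] [ 0.436  0.361  1.609 -0.     1.167  1.715] [-0.47 -0.77  7.66] 0.015114998752021892
```

View pics/g26.png

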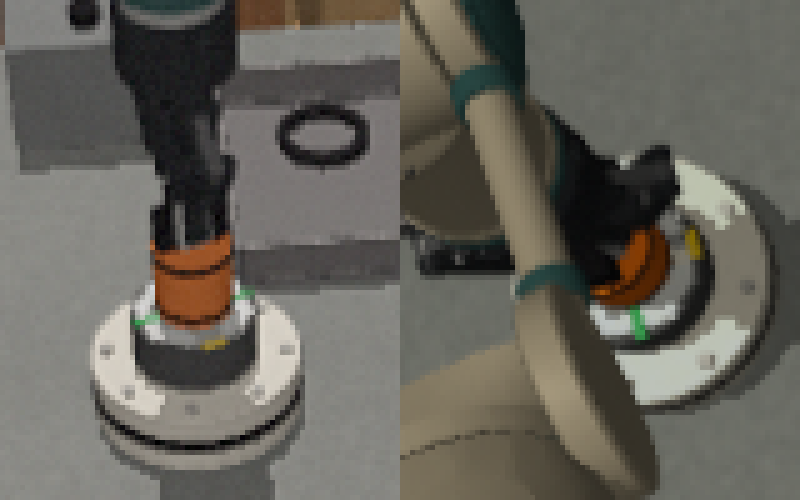

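Turned by exactly 90° with the side force gone. I ease off.

Request:
jog_arm(targets=[[0.01,[0,0,0.002],0],[0.01,[0,0,0.002],0],[0.01,[0,0,0.0015],0],[0.01,[0,0,0.001],0],[0.01,[0,0,0],0]])

```text
clock: 35.28
position: [0.5038, 0.3113, 0.1646]
ee_rot: [0.104, -0.102, 0.7, -0.699]
contact_force: [1.7, 0.4, 5.2]
width: 0.015
```

```bash
python3 st.py
```

```text
t 35.275 pos [0.5038 0.3113 0.1646] J -1.2791 tooldir [ 0.003  0.001 -1.   ] F [1.7 0.4 5.2] M [ 0.13 -0.27 -0.06] w 0.015 q [0.44 0.36 1.6  0.   1.18 1.72]
```

Request:
jog_arm(targets=[[0.01,[0,0,0.001],0],[0.01,[0,0,0.001],0],[0.01,[0,0,0],0]])

```text
clock: 35.65
position: [0.5036, 0.3112, 0.1656]
ee_rot: [0.103, -0.102, 0.7, -0.699]
contact_force: [4.1, 0.8, 1.4]
width: 0.015
```

```bash
python3 st.py;python3 look.py g27 250 125 140 225
```

```text
t 35.65 pos [0.5036 0.3112 0.1656] J -1.2791 tooldir [ 0.002  0.001 -1.   ] F [4.1 0.8 1.4] M [ 0.43 -0.82 -0.02] w 0.015 q [0.44 0.36 1.6  0.   1.18 1.72]
35.65 [0.5036 0.3112 0.1656] [0.436 0.356 1.599 0.    1.184 1.715] [4.08 0.78 1.4 ] 0.014966351021997384
```

View pics/g27.png

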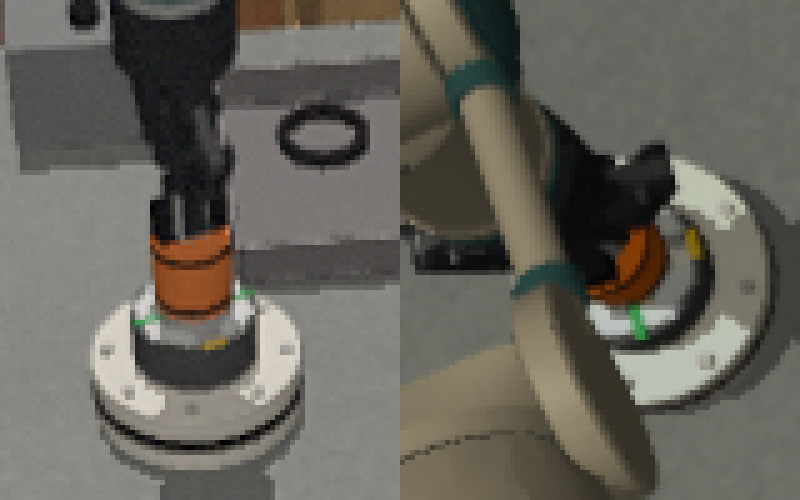

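Seated (foot about 20 mm below the rim, with the force taken up by the pockets). I release and rise.

Request:
jog_arm(targets=[[0.01,[0.0008,0.0001,-0.0005],0],[0.01,[0,0,0],0],[0.018,[0,0,0],0],[0.025,[0,0,0],0],[0.045,[0,0,0],0],[0.06,[0,0,0],0],[0.06,[0,0,0.01],0],[0.06,[0,0,0.03],0],[0.06,[0,0,0.04],0],[0.06,[0,0,0.04],0]])

```text
clock: 37.0
position: [0.5034, 0.3108, 0.2871]
ee_rot: [-0.103, 0.103, -0.7, 0.7]
contact_force: [1.1, 0.7, 0.7]
width: 0.0597
```

Request:
jog_arm(targets=[[0.06,[0,-0.04,0.02],0],[0.06,[0,-0.06,0],0],[0.06,[0,-0.06,0],0],[0.06,[0,-0.06,0],0],[0.06,[0,-0.03,0],0],[0.06,[0,0,0],0]])

```text
clock: 37.75
position: [0.5036, 0.059, 0.3061]
ee_rot: [-0.102, 0.101, -0.7, 0.7]
contact_force: [0.2, 1.4, 0.1]
width: 0.0601
```

```bash
python3 st.py;python3 look.py g28 250 125 140 225; python3 bar.py g28 .5045 .3116 .165 .185
python3 - <<'E'
from h import *
for c in("side","top"):
    H=cv2.cvtColor(cv2.imread(f"pics/g28_{c}.png"),cv2.COLOR_BGR2HSV).astype(int);d=np.load(f"pics/g28_{c}.npy")
    m=(H[...,0]>4)&(H[...,0]<17)&(H[...,1]>140)&(H[...,2]>50)
    P,_=cloud(c,d,m);P=P[np.hypot(P[:,0]-.5045,P[:,1]-.3116)<.05]
    Q=P[P[:,2]>.139];print(c,cv2.minEnclosingCircle((Q[:,:2]*1000).astype(np.float32)),np.median(Q[:,2]),"expected shoulder",.060+.084)
E
```

```text
t 37.75 pos [0.5036 0.059  0.3061] J -1.2828 tooldir [ 0.001 -0.    -1.   ] F [0.2 1.4 0.1] M [0.04 0.01 0.01] w 0.0601 q [-0.02  0.14  1.54 -0.    1.46  1.26]
37.75 [0.5036 0.059  0.3061] [-0.02   0.143  1.538 -0.     1.459  1.262] [0.19 1.44 0.09] 0.06007594246142974
side depth 4
side dark 4
top depth 124 rect 504.9 310.8 48.2 16.6 16.9 pca 17.1 mean [0.5046 0.31  ] z 0.1701
top dark 109 rect 505.1 309.3 47.1 13.9 18.3 pca 17.4 mean [0.5047 0.3091] z 0.1703
side ((482.56121826171875, 303.1734313964844), 10.412296295166016) 0.14373209679074894 expected shoulder 0.14400000000000002
top ((504.9059143066406, 309.541259765625), 25.778894424438477) 0.14310392098250824 expected shoulder 0.14400000000000002
```

View pics/g28.png

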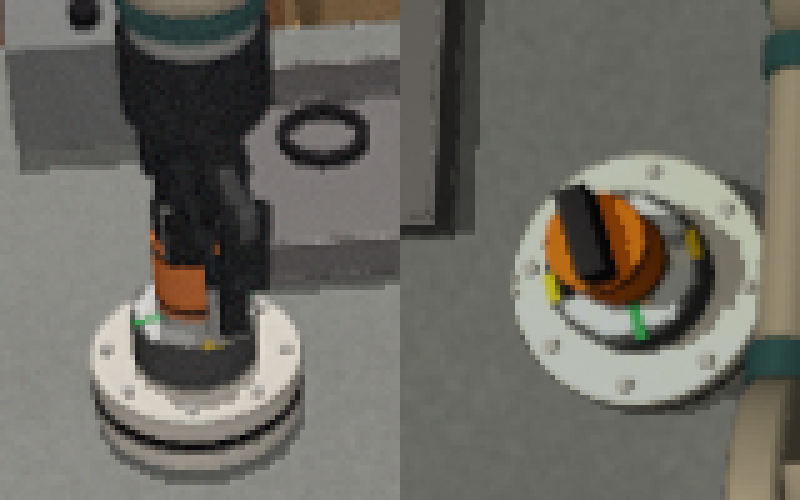

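View pics/g28_side.png

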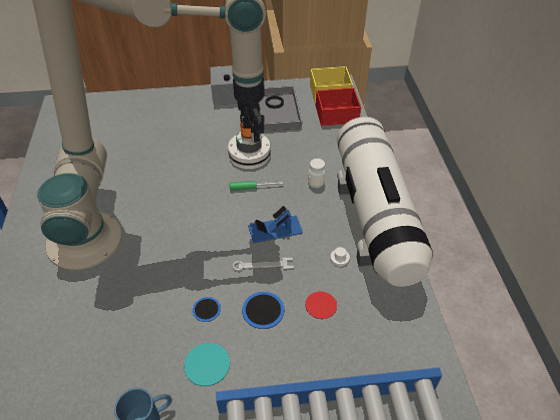

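The beacon's bar lies along the green marks (17° against 16.6°), its shoulder is at the expected height, and nothing else has moved. I hand in.

```bash
python3 -c "
from rig import *
print(manip.get_state()['clock']);print(sign_off())"
```

```text
37.85
the job is handed in; nothing more can be done
None
```

The beacon is in the bayonet socket, turned a quarter turn clockwise and released. I handed the job in at 37.85 s of the 72 s; the hand-in gave no verdict.

**How it went:** I gripped the beacon by its orange body in the rest and carried it to the blue pad. It would not pivot upright there because the foot slid. I uprighted it by pushing its foot against the fixed side of the hull section, then stood it on the pad and let go. It rocked for about half a second before settling upright. I then took it by the bar, pressed it about 27 mm into the socket at roughly 10 N spring force, turned it 90° clockwise, eased off and released.

**Last checks:**
- **Direction:** the bar, which is in line with the lugs, lies at about 17.1°; the green marks are at 16.6°.
- **Height:** the orange shoulder is at 143–144 mm against 144 mm expected, so the lower end is about 20 mm below the rim.
- **Position:** the axis is about 1–2 mm from the socket centre, which is the calibration accuracy.
- **Surroundings:** the arm is clear of everything. The screwdriver, spanner, grease jar and plug look unmoved in the picture.

**What did not go as planned:**
- The first attempts to upright the beacon on the pad and against the hull slid it in the pads by about 7 mm along its length.
- Later it also shifted sideways in the pads, until I regrasped it.
- In the last look the arm hid most of the beacon from the side camera. The direction and position checks therefore rest on the top camera alone.

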